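Clear the latch plate and hold the thickness gauge on its mark

ROBOT

A 6-joint arm with a two-finger parallel gripper is mounted at the origin on the work surface. World frame = base frame: x ahead of the robot, y to its left, z up, the work surface at z = 0. Lengths are in m, angles in degrees, forces in N, time in s.
With the tool pointing down it reaches from about 0.4 to 0.825 m from the base axis. Payload 7 kg.
Tool frame: the origin (TCP) lies on the centre line of the jaws, within the pads' length; the fingertips stand 19 mm ahead of it and the grasp point (between the pads) is the TCP (r.tip_extent is the distance from the TCP to the fingertips, in m); z points along the fingers, y is the line along which they close (so a half turn about z gives the same grasp; the last joint's range is limited). The gripper opens to 88 mm and grips with 3 to 60 N. Pads are 19 mm wide; open, the fingers measure 130 mm over their backs; the gripper's body (78 mm by 193 mm) begins 47 mm behind the grasp point.
Start: joints at [93.57, 20.546, 0.682, 0, -70.136, -16.507], TCP at [0.151, 0.658, 0.246] pointing down, gripper open.
Joint ranges: [-176.03, 176.03], [-82.01, 121.73], [-58.28, 71.71], [-173.87, 95.51], [-174.79, -0.11], [-173.66, 173.66]. Speed limits (degrees/s): [136.94, 136.94, 172.46, 180, 180, 180].

INTERFACE

Orientations are given as [roll, pitch, yaw] about the fixed x, y, z axes, in that order (R = Rz(yaw) Ry(pitch) Rx(roll)).
In Python, from plant import r gives the robot as it stands. The module is installed in compiled form; this text tells all that it offers.
- The arm moves only by the tool jog_arm, never from a script. Its argument "deltas" is a list that holds one entry, the list of rows, each a list of 5 numbers: the opening, from -1 (shut) to 1 (fully open), then the shift along the world's x, y, z in cm, then the turn about the world's z in rad. In form: [[[claw, dx, dy, dz, turn], ...]]. A call has 1 to 8 rows; each row shifts and turns the commanded pose from where the row before left it; what a row does not reach is not made up. A row lasts 1/8 s, in which the tool goes at most 62.5 mm and 10.7 degrees, less where a joint would pass 70% of its speed; a pose out of reach is approached as far as the arm can. A call with a gripper value outside its range is refused whole. The fingers move at their own pace and stop on an object; "force" is the grip in N (left out, the last holds). Time passes only in rows, so rows that do not move let the fingers close. It gives the time, the measured TCP pose, the force, the opening and the grip force at its end, in the units of the state.
- r.get_state(): the state, without advancing time (a new reading comes with each control period).
- r.capture(name): name is "scene" or "side" or "wrist"; returns the picture (400x640x3 uint8, blue, green, red); there is no depth.
- r.camera_info(name): a dict with "fx", "fy", "cx", "cy" (pixels), "view" (4x4, takes a point from world to camera coordinates). Camera axes: x right, y up, looking along -z (the intrinsics and any distortion apply to the point x, -y, -z); pixel columns grow to the right and rows downward; lengths in m; the calibration is good to about 2 mm. A picture is of the moment at which its call begins: read the wrist's pose just before it. camera_info takes no time and is no camera call; for the wrist camera it gives the pose at the moment of the call.
- r.close_job(): hands the job in; it is judged then, once.
The state is a dict: "time_s": time; "joints": joint angles; "qd": joint speeds; "joint_torque": joint torques, N m; "tcp_pos": TCP position; "eef_rot": TCP orientation; "contact_force": force on the tool from outside, world axes, zero at the start; "moment": the same for the moment, N m; "gripper_width": finger opening in m; "gripper_force": force on a finger pad.
Only numpy, scipy, OpenCV 4.12 (cv2) and the standard library are available. Lean on these libraries where they do the work, as an engineer would, in place of code of your own. Each camera call takes 0.05 s, during which the arm holds its last target. There are 200 camera calls.

TASK

Use the yellow scraper block, not the gripper, to sweep the three brass chips off the sloping steel latch plate into the orange catch tray below it, then stand the scraper upright on the table and let go of it. Then lift the white thickness gauge out of its grey holder and hold its brass spring tip inside the red ring on the plate, square to the plate, pushed in gently to about half of its travel. Finish while still holding the gauge there, and leave the mallet, hex key, hinge, jar and screwdriver alone.

Things in the scene. Friction and masses are not known exactly. Their poses are not given: they have to be found in the camera images.
- latch_plate: fixed steel plate 150 x 70 x 4 mm, sloping 15 deg down towards the robot (yaw within 0.35 rad). Origin: centre of its upper face, 70 mm above the table; z: outward normal; x: up the slope along the 150 mm; y: across. Low edge at x = -75 mm, 51 mm above the table. A steel lip 46 mm wide, 14 mm proud, at x = 71 to 75 mm; the rest of the face is flat
- mark: flat painted red ring on the plate's face, 24 mm outside and 16 mm inside diameter, white within; origin at its centre on the face, z along the plate's normal. Its place on the plate varies; chips may hide part of it.
- tray (a point): centre of the inner floor (3 mm above the table) of the fixed orange catch tray under the plate's low edge; inside 72 x 106 mm (x, y), walls 3 mm thick, their top 22 mm above the table; axes level, x horizontal towards the plate. Chips pushed just over the plate's low edge fall into it
- chip0: loose brass chip 14 x 12 x 8 mm (x, y, z), 11 g, lying on the plate; origin at the centre of its underside
- chip1: loose brass chip, like chip0
- chip2: loose brass chip, like chip0
- scraper: yellow scraper block standing on the table, about 120 g: foot 24 x 76 x 18 mm (x, y, z), on it a grip rib 18 x 44 mm (x, y) from 18 to 62 mm high; origin at the centre of its underside, z up. The foot is wider than the plate. Grip the rib from above across its 18 mm (along x)
- holder: grey fixed holder block 80 x 80 x 45 mm, with a round hole 23 mm wide from top to bottom at its centre; origin at the centre of its underside. The gauge stands in the hole.
- gauge: white hand gauge, about 150 g: body 30 x 30 x 95 mm, dark screen on its -x face; below it a black nose 16 mm thick to z = -20 mm, then a brass spring probe, relaxed tip at z = -34 mm. Origin: centre of the white body's underside, z to its top. Starts upright in the holder with its origin on the holder's top, 45 mm above the table; lift it 40 mm to clear
- probe (a joint): how far the brass spring probe is pushed into the gauge, m: 0 relaxed, 0.010 fully in (stop). The spring pushes with about 0.8 N at first and 0.4 N more per mm: 2.8 N at half travel, 4.8 N fully in.
- probe_tip (a point): centre of the end of the 6 mm thick brass probe
- mallet: bystander: blue rubber mallet lying down, head 54 mm in diameter and 90 mm long, handle about 230 mm long; origin under the head
- hex_key: bystander: chrome L-shaped hex key, 8 mm thick, 105 x 30 mm, lying flat
- hinge: bystander: black cabinet door hinge with chrome spring clip, about 107 x 55 x 18 mm
- screw_jar: bystander: clear jar with a red lid, 64 mm in diameter, 75 mm tall
- screwdriver: bystander: screwdriver lying down
Mind the look-alikes: they are no part of the job. There is more than one size of the gauge; the job needs the larger. Of the things shaped like the scraper, the yellow one is meant.

How it is judged:
By the outcome, as a careful person would: the job done as asked, in the order asked, and still so for the second after the job is handed in, while the arm keeps its last pose, push and grip.
It also fails if it takes over 70 s, if anything falls off the work surface, if the arm or the gripper's body presses on something with over 40 N, if the wrist force passes 120 N, or if a joint passes its speed limit or range.

## Working session

There is one attempt and no reset: what is moved stays moved. The work goes in short steps, Python scripts to look and compute and a tool call to move; the robot and the scene stay as the last step left them, time stands still between calls to the robot, and variables do not carry over. Pictures are saved under pics/ and viewed, at most 10 in all, crops included, and the job is handed in when it is done.

Besides the shell and the picture viewer there is one more tool, called after "Emit:" in YAML: its name, and indented under it one key for each argument. jog_arm: Moves the arm, as the interface text tells. Its arguments: {"type":"object","properties":{"deltas":{"type":"array"},"force":{"type":"number"}},"required":["deltas"]}

```bash
mkdir -p pics; cat > h.py <<'E'
import numpy as np, cv2
from plant import r
def cap(n,name):
    im=r.capture(n); cv2.imwrite('pics/'+name+'.png',im); return im
def ray(ci,u,v):
    V=np.array(ci['view']); R=V[:3,:3]; c=-R.T@V[:3,3]
    d=np.array([(u-ci['cx'])/ci['fx'],-(v-ci['cy'])/ci['fy'],-1.]); d=R.T@d
    return c,d/np.linalg.norm(d)
def onz(ci,u,v,z):
    c,d=ray(ci,u,v); return c+d*(z-c[2])/d[2]
def tri(a,b):
    (c1,d1),(c2,d2)=a,b
    A=np.array([d1,-d2]).T; t=np.linalg.lstsq(A,c2-c1,rcond=None)[0]
    p,q=c1+d1*t[0],c2+d2*t[1]; return (p+q)/2,np.linalg.norm(p-q)
def proj(ci,P):
    V=np.array(ci['view']); p=V[:3,:3]@np.array(P)+V[:3,3]
    return np.array([ci['cx']+ci['fx']*p[0]/-p[2], ci['cy']-ci['fy']*p[1]/-p[2]])
E
python3 - <<'E'
from h import *
np.set_printoptions(precision=4,suppress=True)
for n in ['scene','side','wrist']:
    ci=r.camera_info(n); print(n,{k:v for k,v in ci.items() if k!='view'}, ray(ci,320,200))
a=cap('scene','s0');b=cap('side','d0');c=cap('wrist','w0')
cv2.imwrite('pics/all0.png',np.vstack([cv2.resize(np.hstack([b,c]),(800,250)),]))
s=r.get_state();print(s)
E
```

```text
scene {'fx': 438.48652169167474, 'fy': 438.48652169167474, 'cx': 316.36233270087433, 'cy': 202.47319335883225} (array([1.272 , 0.4738, 0.6671]), array([-0.7328, -0.3568, -0.5794]))
side {'fx': 434.7274891930512, 'fy': 434.7274891930512, 'cx': 317.2734774920359, 'cy': 203.36653383986072} (array([ 0.4182, -0.7554,  0.6579]), array([ 0.102 ,  0.8329, -0.5439]))
wrist {'fx': 357.83505710801825, 'fy': 357.83505710801825, 'cx': 321.38460572420274, 'cy': 197.60205409829638} (array([0.2342, 0.6381, 0.3835]), array([-0.3078,  0.0732, -0.9486]))
{'time_s': 0.15, 'joints': array([ 93.5689,  20.5826,   0.6471,  -0.0138, -70.1352, -16.5081]), 'qd': array([ 0.0421, -0.1389,  0.193 ,  0.1943,  0.0487,  0.0473]), 'joint_torque': array([ -0.0004, -58.3274,  29.3293,   7.0014,   0.0088,  -0.0001]), 'tcp_pos': array([0.1511, 0.6575, 0.2448]), 'eef_rot': array([179.9286,  -0.0077, -12.9438]), 'contact_force': array([0.0556, 0.3002, 0.4319]), 'moment': array([-0.0027, -0.0459, -0.0209]), 'gripper_force': 0.0, 'gripper_width': 0.0876812546893635}
```

View pics/s0.png

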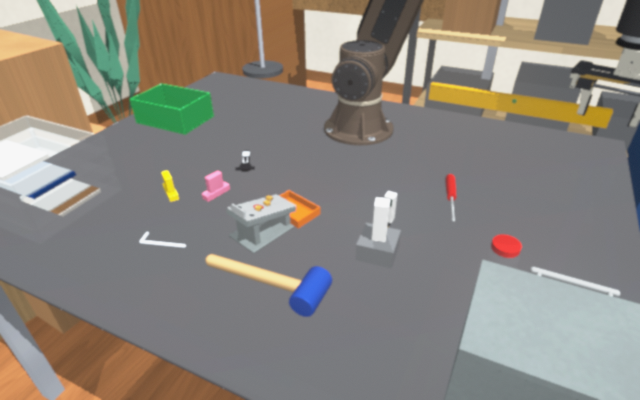

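View pics/d0.png

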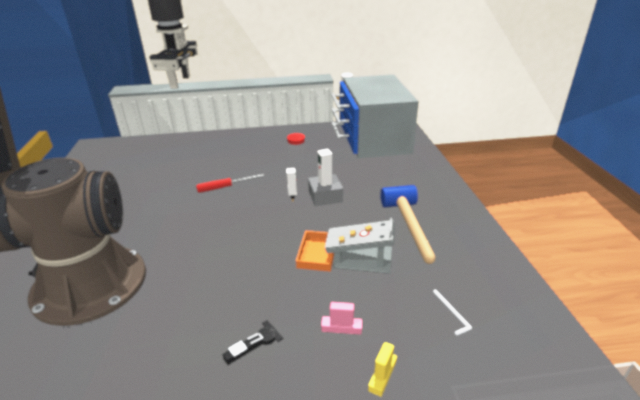

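The scene view shows these candidates:
- **Scraper:** yellow at (170,187), and a pink look-alike at (215,186). I choose yellow.
- **Gauge:** a large one in the grey holder at (381,218), and a small one standing free at (391,205). I choose the one in the holder.
- **Plate, chips and ring:** around (262,207).
- **Tray:** (298,208).

The side view agrees: yellow (383,368), pink (342,318), gauge in the holder (325,168), small gauge (291,182), plate (360,235).

```bash
cat >> h.py <<'E'
H={'yellow':((22,150,120),(34,255,255)),'orange':((5,180,120),(16,255,255))}
def mask(im,k):
    return cv2.inRange(cv2.cvtColor(im,cv2.COLOR_BGR2HSV),*[np.array(x) for x in H[k]])
def blobs(m,amin=20):
    n,l,s,c=cv2.connectedComponentsWithStats(m); return [(s[i],c[i]) for i in range(1,n) if s[i][4]>amin]
E
python3 - <<'E'
from h import *
np.set_printoptions(precision=4,suppress=True)
a=cv2.imread('pics/s0.png');b=cv2.imread('pics/d0.png')
cs,cd=r.camera_info('scene'),r.camera_info('side')
for k in H:
    for im,ci,n in((a,cs,'sc'),(b,cd,'sd')):
        for s,c in blobs(mask(im,k)): print(k,n,s,c,onz(ci,*c,0.03)[:2])
pairs={'plate':((262,207),(360,235)),'gaugetop':((381,201),(325,152)),'small top':((391,194),(291,170)),'pinktop':((215,178),(343,306))}
for k,(u,v) in pairs.items(): print(k,tri(ray(cs,*u),ray(cd,*v)))
A=cv2.resize(a[150:290,140:420],(800,400),interpolation=3)
B=cv2.resize(b[130:400,260:440],(400,600),interpolation=3)
cv2.imwrite('pics/c0.png',A)
cv2.imwrite('pics/c1.png',cv2.resize(b[140:280,270:450],(720,560),interpolation=3))
E
```

```text
yellow sc [ 430   83  182   44 2959] [519.93   104.3251] [-0.3622  0.4728]
yellow sc [162 171  17  30 277] [169.1408 186.2491] [ 0.5776 -0.3077]
yellow sd [369 350  26  45 477] [381.8553 375.0377] [ 0.5658 -0.3317]
orange sc [282 192  37  35 403] [301.8015 208.2382] [0.5164 0.0561]
orange sd [299 233  27  27 186] [312.3441 239.0108] [0.496 0.043]
orange sd [298 254  34  16 200] [316.275 263.885] [ 0.4941 -0.0448]
plate (array([ 0.5968, -0.0054,  0.0674]), np.float64(0.0023364656123458713))
gaugetop (array([0.5586, 0.2652, 0.1412]), np.float64(0.0017103841945295935))
small top (array([0.466 , 0.2599, 0.0989]), np.float64(0.0021727448620491707))
pinktop (array([ 0.5245, -0.1951,  0.0544]), np.float64(0.002465204584984157))
```

View pics/c0.png

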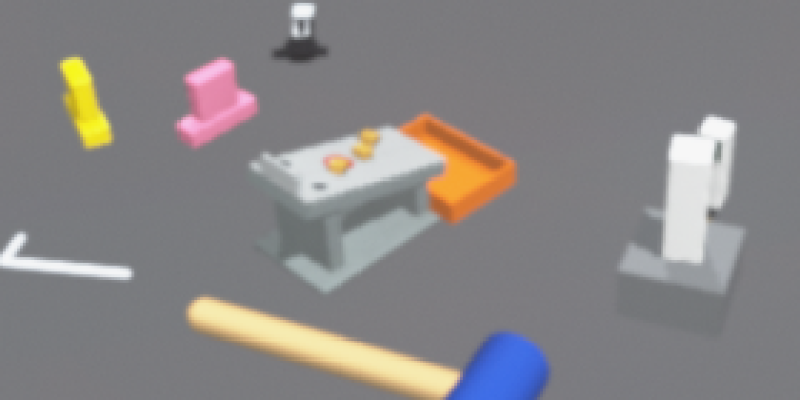

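The crop confirms my choices. The yellow scraper is at crop (85,100), separate from the pink one at (215,100). The large gauge stands in the grey holder at (690,195), with its top triangulated at z=0.141 (expected 0.140). The small gauge is behind it. I'll approach over the gauge and plate, taking wrist views on the way.

Emit:
jog_arm:
  deltas:
    - [[1, 4, -4.6, 0, 0], [1, 4, -4.6, 0, 0], [1, 4, -4.6, 0, 0], [1, 4, -4.6, 0, 0], [1, 4, -4.6, 0, 0], [1, 4, -4.6, 0, 0], [1, 4, -4.6, 0, 0], [1, 0, 0, 0, 0]]

```text
time_s: 1.15
tcp_pos: [0.433, 0.3327, 0.2454]
eef_rot: [180.0, 0.0, -13.2]
contact_force: [-0.9, 0.2, -0.6]
gripper_width: 0.0875
gripper_force: 0.0
```

```bash
python3 - <<'E'
from h import *
import pickle
ci=r.camera_info('wrist'); im=cap('wrist','w1'); pickle.dump(ci,open('w1.pkl','wb')); print(r.get_state()['tcp_pos'])
E
```

```text
[0.43212553 0.33415436 0.24543877]
```

Emit:
jog_arm:
  deltas:
    - [[1, 1.5, -6, 0, 0], [1, 1.5, -6, 0, 0], [1, 1.5, -6, 0, 0], [1, 1.5, -6, 0, 0], [1, 1, -5, 0, 0], [1, 0, 0, 0, 0]]

```text
time_s: 1.95
tcp_pos: [0.5012, 0.0441, 0.2454]
eef_rot: [180.0, 0.0, -13.1]
contact_force: [-1.3, 0.3, -0.7]
gripper_width: 0.0874
gripper_force: 0.0
```

```bash
python3 - <<'E'
from h import *
import pickle
ci=r.camera_info('wrist'); im=cap('wrist','w2'); pickle.dump(ci,open('w2.pkl','wb')); print(r.get_state()['tcp_pos'])
E
```

```text
[0.50112431 0.04543406 0.24540675]
```

Emit:
jog_arm:
  deltas:
    - [[1, 0.5, -6, 0, 0], [1, 0.5, -6, 0, 0], [1, 0.5, -6, 0, 0], [1, 0.5, -5, 0, 0], [1, 0, 0, 0, 0]]

```text
time_s: 2.62
tcp_pos: [0.5217, -0.1851, 0.2449]
eef_rot: [180.0, 0.1, -13.0]
contact_force: [-1.2, 0.6, 0.4]
gripper_width: 0.0874
gripper_force: 0.0
```

```bash
python3 - <<'E'
from h import *
import pickle
ci=r.camera_info('wrist'); im=cap('wrist','w3'); pickle.dump(ci,open('w3.pkl','wb')); s=r.get_state(); print(s['tcp_pos'],s['time_s'],s['eef_rot'])
a,b=[cv2.imread(f'pics/w{i}.png') for i in(2,3)]
cv2.imwrite('pics/c2.png',np.hstack([cv2.resize(x,(400,250)) for x in (cv2.imread('pics/w1.png'),a)]))
cv2.imwrite('pics/c23.png',np.vstack([np.hstack([cv2.resize(x,(400,250)) for x in (cv2.imread('pics/w1.png'),a)]),np.hstack([cv2.resize(b,(400,250)),np.zeros((250,400,3),np.uint8)])]))
E
```

```text
[ 0.5215304  -0.18382208  0.24498772] 2.675 [-1.79997588e+02  4.98852672e-02 -1.29921120e+01]
```

View pics/c23.png

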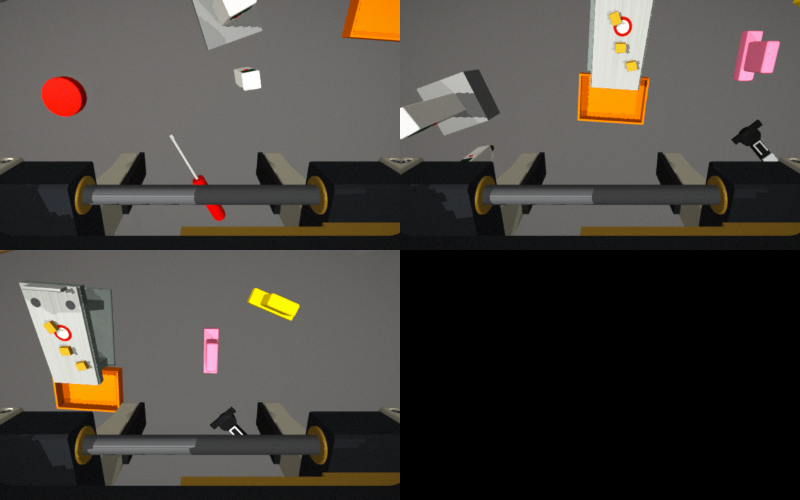

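Wrist views (composite pixels):
- **w2, top right:** the plate spans (590-655, 0-90), with the ring at (622,27), chips at (615,18), (621,47) and (631,66), and the tray at (613,98). The holder is at (460,100).
- **w3, bottom left:** yellow scraper at (274,303), pink at (211,350), ring at (62,333).

Next I'll measure these points.

```bash
cat > m.py <<'E'
from h import *
import pickle
np.set_printoptions(precision=4,suppress=True)
C={i:pickle.load(open(f'w{i}.pkl','rb')) for i in(1,2,3)}; I={i:cv2.imread(f'pics/w{i}.png') for i in(1,2,3)}
# ring & chips
hs={i:cv2.cvtColor(I[i],cv2.COLOR_BGR2HSV) for i in I}
P={}
for i in (2,3):
    red=cv2.inRange(hs[i],(0,150,120),(4,255,255))|cv2.inRange(hs[i],(172,150,120),(180,255,255))
    chip=cv2.inRange(hs[i],(17,120,110),(24,255,255))
    for nm,m in(('red',red),('chip',chip)):
        for s,c in blobs(m,30):
            if s[1]<260: print(i,nm,s,c)
    y=mask(I[i],'yellow'); 
    for s,c in blobs(y,100): print(i,'yel',s,c)
y=cv2.inRange(hs[3],(24,120,60),(34,255,255)); cs=max(cv2.findContours(y,0,2)[0],key=cv2.contourArea)
print(cv2.minAreaRect(cs)); print(cv2.approxPolyDP(cv2.convexHull(cs),2,True)[:,0])
x,yy,w,h=cv2.boundingRect(cs)
crops=[cv2.resize(I[3][yy-8:yy+h+8,x-8:x+w+8],(400,300),interpolation=3),cv2.resize(I[3][45:220,20:220],(400,300),interpolation=3),cv2.resize(I[2][0:140,260:420],(400,300),interpolation=3),cv2.resize(I[2][100:260,0:180],(400,300),interpolation=3)]
print(x-8,yy-8,w+16,h+16)
cv2.imwrite('pics/c4.png',np.vstack([np.hstack(crops[:2]),np.hstack(crops[2:])]))
E
python3 m.py
```

```text
2 red [342  27  29  31 277] [358.2599  43.6282]
2 chip [335  18  20  24 312] [344.1827  29.2404]
2 chip [345  68  17  17 280] [352.8036  75.8821]
2 chip [362  97  18  17 245] [370.1714 104.951 ]
2 chip [285 118 108  81 495] [324.3091 174.3798]
2 chip [ 299  123   86   61 3096] [338.6047 161.2087]
2 chip [392 129   6  34  69] [394.4348 146.1014]
2 yel [335  18  19  23 267] [344.1723  29.5581]
2 yel [345  70  17  15 226] [352.5973  76.5531]
2 yel [362  99  17  15 196] [370.1888 105.9388]
3 red [ 87 120  27  26 219] [102.2968 133.379 ]
3 chip [ 69 113  24  21 270] [ 80.3741 123.1185]
3 chip [ 94 153  20  16 236] [103.5763 160.9364]
3 chip [121 177  19  16 209] [129.8804 184.8038]
3 chip [ 110  197   81   55 2706] [154.5658 226.8695]
3 chip [ 85 208  99  51 266] [120.2632 246.3571]
3 yel [ 396   61   84   52 2313] [437.7834  85.9339]
3 yel [ 69 115  21  19 192] [ 78.8385 124.2135]
3 yel [ 94 157  18  12 163] [102.6748 162.2025]
3 yel [121 181  18  12 146] [129.1507 186.3562]
((437.3362121582031, 85.21553039550781), (80.35955047607422, 31.11962890625), 23.198589324951172)
[[404  62]
 [410  60]
 [441  70]
 [477  86]
 [479  90]
 [466 112]
 [456 110]
 [396  84]]
388 52 100 69
```

View pics/c4.png

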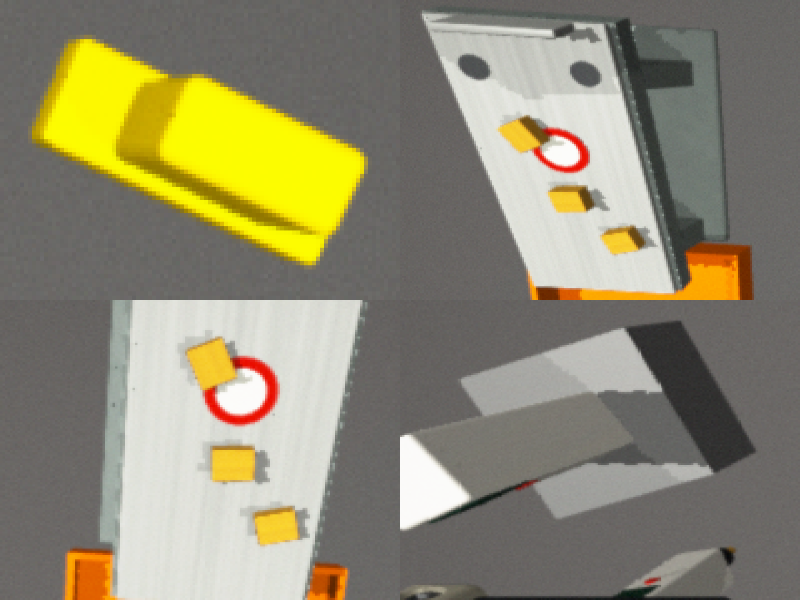

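```bash
cat > m2.py <<'E'
from h import *
import pickle
np.set_printoptions(precision=4,suppress=True)
C={i:pickle.load(open(f'w{i}.pkl','rb')) for i in(1,2,3)}
f1=lambda X,Y:(388+X/4,52+Y*69/300)
rib=[onz(C[3],*f1(*p),.062) for p in((193,76),(366,156),(330,234),(160,154))]
rib=np.array(rib); c=rib.mean(0); dy=(rib[1]+rib[2]-rib[0]-rib[3])/2; dx=(rib[0]+rib[1]-rib[2]-rib[3])/2
print('rib centre',c,'len',np.linalg.norm(dy),np.linalg.norm(dx),'ang long',np.degrees(np.arctan2(dy[1],dy[0])),'ang x',np.degrees(np.arctan2(dx[1],dx[0])))
fl=[onz(C[3],*f1(*p),.018) for p in((80,40),(36,130))]; m=(fl[0]+fl[1])/2
print('foot left end',fl,np.linalg.norm(fl[0]-fl[1]),'dist to c',np.linalg.norm((m-c)[:2]), 'dir',np.degrees(np.arctan2(*(c-m)[1::-1])))
print('ring',tri(ray(C[2],356.8,42.5),ray(C[3],101,132.5)))
for n,a,b in(('c0',(344.2,29.2),(80.4,123.1)),('c1',(352.8,75.9),(103.6,160.9)),('c2',(370.2,105),(129.9,184.8))): print(n,tri(ray(C[2],*a),ray(C[3],*b)))
f2=lambda X,Y:(20+(X-400)*.5,45+Y*175/300)
for n,p,z in(('lowL',(530,288),.051),('lowR',(684,292),.051),('hiL',(422,12),.0894),('hiR',(610,22),.0894)): print(n,onz(C[3],*f2(*p),z))
# height of scraper top by wrist + scene/side
cs,cd=r.camera_info('scene'),r.camera_info('side')
q=ray(C[3],*f1(262,155))
for n,ci,im in(('sc',cs,'s0'),('sd',cd,'d0')):
    print(n,'expected ribtop px',proj(ci,c))
ys=mask(cv2.imread('pics/s0.png'),'yellow');yd=mask(cv2.imread('pics/d0.png'),'yellow')
for m,x0,x1,y0,y1,ci in((ys,155,185,165,205,cs),(yd,365,400,340,400,cd)):
    s=np.argwhere(m[y0:y1,x0:x1])+[y0,x0]; t=s[s[:,0]<=s[:,0].min()+4].mean(0); print(t[::-1],tri(q,ray(ci,t[1],t[0])))
E
python3 m2.py
```

```text
rib centre [ 0.5734 -0.3143  0.062 ] len 0.04145024216074536 0.015815884579138226 ang long -124.42555383530635 ang x -34.224227979547884
foot left end [array([ 0.6033, -0.2894,  0.018 ]), array([ 0.587 , -0.2762,  0.018 ])] 0.020993078978623177 dist to c 0.0382460423838105 dir -124.62132841372397
ring (array([ 0.6062, -0.0099,  0.0727]), np.float64(4.384335907763061e-05))
c0 (array([ 0.6172, -0.0014,  0.0807]), np.float64(0.00010212237963378287))
c1 (array([ 0.5822, -0.0017,  0.0725]), np.float64(0.0003314356657358285))
c2 (array([ 0.5555, -0.0121,  0.0663]), np.float64(0.00021920038695983135))
lowL [0.536  0.0518 0.051 ]
lowR [ 0.5164 -0.0217  0.051 ]
hiL [0.675  0.0066 0.0894]
hiR [ 0.6549 -0.0617  0.0894]
sc expected ribtop px [165.7047 174.6718]
sd expected ribtop px [384.9259 353.0066]
[165.3611 173.25  ] (array([ 0.5743, -0.3126,  0.0673]), np.float64(0.0007685743198825743))
[391.1111 352.4444] (array([ 0.5784, -0.3149,  0.0644]), np.float64(0.009696363833336346))
```

The measurements hang together. The rib top is about 0.062 high at (0.573,-0.314), with its long axis at 55.5°. The ring is at (0.606,-0.010,0.073), and the plate yaw is about -16°.

The tool can only yaw, so I'll grip the rib along its 44 mm. That lets the scraper pivot and lie flat on the slope.

Emit:
jog_arm:
  deltas:
    - [[1, 1.7, -4.3, 0, -0.125], [1, 1.7, -4.3, 0, -0.125], [1, 1.8, -4.4, 0, -0.125], [1, 0, 0, -5, 0], [1, 0, 0, -5, 0], [1, 0, 0, -5, 0], [1, 0, 0, 0, 0]]
  force: 12

```text
time_s: 3.55
tcp_pos: [0.5714, -0.311, 0.0917]
eef_rot: [179.9, 0.4, -34.3]
contact_force: [-0.2, 0.1, -0.5]
gripper_width: 0.0874
gripper_force: 0.0
```

Emit:
jog_arm:
  deltas:
    - [[1, 0, 0, -2.5, 0], [1, 0, 0, -2.7, 0], [1, 0, 0, 0, 0], [-1, 0, 0, 0, 0], [-1, 0, 0, 0, 0], [-1, 0, 0, 0, 0], [-1, 0, 0, 0, 0], [-1, 0, 0, 0, 0]]
  force: 12

```text
time_s: 4.55
tcp_pos: [0.5731, -0.3143, 0.0437]
eef_rot: [-180.0, -0.0, -34.4]
contact_force: [-0.6, 0.5, 3.6]
gripper_width: 0.0439
gripper_force: 12.0
```

Emit:
jog_arm:
  deltas:
    - [[-1, 0, 0, 0, 0], [-1, 0, 0, 5, 0], [-1, 0, 0, 5, 0], [-1, 0, 0, 5, 0], [-1, 0, 0, 0, 0.1], [-1, 0, 0, 0, 0.12], [-1, 0, 0, 0, 0.1], [-1, 0, 0, 0, 0]]
  force: 30

```text
time_s: 5.55
tcp_pos: [0.5729, -0.3141, 0.1932]
eef_rot: [-180.0, 0.0, -16.1]
contact_force: [-0.1, -0.3, -0.3]
gripper_width: 0.0443
gripper_force: 30.0
```

```bash
cat > m3.py <<'E'
from h import *
import pickle
np.set_printoptions(precision=4,suppress=True)
cs=pickle.load(open('w3.pkl','rb')); im=cv2.imread('pics/w3.png')
h=cv2.cvtColor(im,cv2.COLOR_BGR2HSV)
m=cv2.inRange(h,(0,0,150),(180,40,255)); m[:, 200:]=0; m[225:]=0
m=cv2.morphologyEx(m,cv2.MORPH_CLOSE,np.ones((25,25)))
c=max(cv2.findContours(m,0,1)[0],key=cv2.contourArea)[:,0].astype(float)
hull=cv2.approxPolyDP(cv2.convexHull(c.astype(np.int32)),3,True)[:,0]; print(hull)
def fitedge(p,q,tol=2.5):
    p,q=np.array(p,float),np.array(q,float); d=(q-p)/np.linalg.norm(q-p); n=np.array([-d[1],d[0]])
    t=(c-p)@d; s=c[(abs((c-p)@n)<tol)&(t>.12*np.linalg.norm(q-p))&(t<.88*np.linalg.norm(q-p))]
    L=cv2.fitLine(s.astype(np.float32),cv2.DIST_HUBER,0,.01,.01).ravel(); return L,len(s)
cor=[(31,52),(127,57),(163,215),(85,213)] # hiL hiR lowR lowL approx
for k,(a,b) in {'L':(0,3),'R':(1,2),'low':(3,2)}.items():
    L,n=fitedge(cor[a],cor[b]); p0=L[2:];d=L[:2]*np.sign(L[1] if k!='low' else L[0])
    out=[]
    z=[.0894,.0506]
    if k=='low': out=[onz(cs,*(p0+d*t),.0506) for t in(-25,25)]
    else:
        # intersect pixel line's plane with plate plane, yaw guess
        yaw=np.radians(-16); 
        nrm=np.array([-np.sin(np.radians(15))*np.cos(yaw),-np.sin(np.radians(15))*np.sin(yaw),np.cos(np.radians(15))])
        P0=np.array([.5956,-.0063,.070])
        for t in(-50,50):
            o,e=ray(cs,*(p0+d*t)); out.append(o+e*((P0-o)@nrm)/(e@nrm))
    v=out[1]-out[0]; print(k,n,out,np.degrees(np.arctan2(v[1],v[0])))
s=r.get_state(); print(s['tcp_pos'],s['eef_rot'],s['gripper_width'])
E
python3 m3.py
```

```text
[[ 31  53]
 [136  61]
 [159 207]
 [156 215]
 [ 87 210]]
L 122 [array([0.6517, 0.0142, 0.0829]), array([0.5708, 0.0391, 0.0603])] 162.87872732014606
R 11 [array([ 0.6194, -0.0511,  0.0794]), array([ 0.5291, -0.0241,  0.0542])] 163.39372236943152
low 59 [array([0.5349, 0.039 , 0.0506]), array([ 0.5203, -0.0078,  0.0506])] -107.31576744195577
[ 0.5729 -0.3141  0.1932] [-179.9921    0.0367  -16.139 ] 0.04429909402298141
```

Emit:
jog_arm:
  deltas:
    - [[-1, 2.0, 4.6, 0, -0.016], [-1, 2.0, 4.6, 0, 0], [-1, 2.0, 4.6, 0, 0], [-1, 2.0, 4.6, 0, 0], [-1, 2.0, 4.6, 0, 0], [-1, 2.15, 4.75, 0, 0], [-1, 0, 0, -3.5, 0], [-1, 0, 0, -2.7, 0]]

```text
time_s: 6.55
tcp_pos: [0.6944, -0.0355, 0.1299]
eef_rot: [180.0, 0.1, -17.1]
contact_force: [-0.1, -0.5, -1.0]
gripper_width: 0.0438
gripper_force: 30.0
```

Emit:
jog_arm:
  deltas:
    - [[-1, 0, 0, 0, 0], [-1, -0.48, 0.15, 0, 0], [-1, -0.48, 0.15, 0, 0], [-1, -0.29, 0.09, 0, 0], [-1, 0, 0, 0, 0]]
  force: 6

```text
time_s: 7.18
tcp_pos: [0.6821, -0.0327, 0.1324]
eef_rot: [-180.0, -0.1, -17.0]
contact_force: [0.9, -0.8, -0.4]
gripper_width: 0.0438
gripper_force: 6.0
```

```bash
python3 - <<'E'
from h import *
s=r.get_state(); print(s['tcp_pos'],s['contact_force'],s['moment'])
a=cap('side','d1')[180:300,280:460]; b=cap('scene','s1')[150:270,200:380]
cv2.imwrite('pics/c5.png',np.hstack([cv2.resize(x,(400,267),interpolation=3) for x in(a,b)]))
E
```

```text
[ 0.68211153 -0.03267913  0.13241795] [ 0.94588824 -0.8478063  -0.41195466] [-0.01549391  0.03936714 -0.02119526]
```

View pics/c5.png

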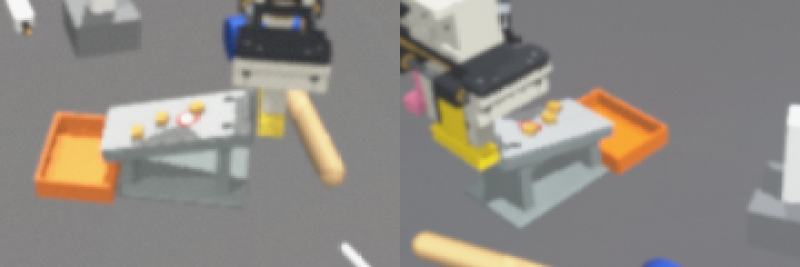

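The scraper (crop 270,110 in the side view) is at the plate's high end behind the lip, with the chips untouched. Next I'll tilt it against the end face.

Emit:
jog_arm:
  deltas:
    - [[-1, -0.29, 0.09, -0.1, 0], [-1, -0.29, 0.09, 0, 0], [-1, -0.29, 0.09, 0, 0], [-1, -0.2, 0.06, 0, 0], [-1, 0, 0, 0, 0]]

```text
time_s: 7.9
tcp_pos: [0.6717, -0.0295, 0.1311]
eef_rot: [-180.0, -0.1, -17.0]
contact_force: [1.0, -1.7, 0.5]
gripper_width: 0.0442
gripper_force: 6.0
```

Emit:
jog_arm:
  deltas:
    - [[-1, -0.19, 0.06, 0, 0], [-1, 0, 0, 0, 0]]

```text
time_s: 8.15
tcp_pos: [0.6698, -0.0288, 0.1309]
eef_rot: [-180.0, -0.0, -17.0]
contact_force: [2.5, -1.6, 2.8]
gripper_width: 0.0438
gripper_force: 6.0
```

Emit:
jog_arm:
  deltas:
    - [[-1, -0.14, 0.04, 0, 0], [-1, 0, 0, 0, 0]]

```text
time_s: 8.4
tcp_pos: [0.6682, -0.0283, 0.1307]
eef_rot: [-180.0, -0.0, -17.0]
contact_force: [2.7, -0.5, 2.9]
gripper_width: 0.0438
gripper_force: 6.0
```

Emit:
jog_arm:
  deltas:
    - [[-1, -0.14, 0.04, 0, 0], [-1, 0, 0, 0, 0]]

```text
time_s: 8.65
tcp_pos: [0.6666, -0.0279, 0.1305]
eef_rot: [-180.0, 0.0, -17.0]
contact_force: [2.4, -0.1, 1.5]
gripper_width: 0.044
gripper_force: 6.0
```

Emit:
jog_arm:
  deltas:
    - [[-1, -0.14, 0.04, 0, 0], [-1, 0, 0, 0, 0]]

```text
time_s: 8.9
tcp_pos: [0.6651, -0.0275, 0.1304]
eef_rot: [-180.0, 0.0, -17.0]
contact_force: [2.4, 1.0, 1.1]
gripper_width: 0.0439
gripper_force: 6.0
```

```bash
python3 - <<'E'
from h import *
import pickle
s=r.get_state(); print(s['tcp_pos'],s['contact_force'])
a=cap('side','d2')[180:260,340:460]; b=cap('scene','s2')[150:230,200:320]
cv2.imwrite('pics/c6.png',np.hstack([cv2.resize(x,(400,267),interpolation=3) for x in(a,b)]))
E
```

```text
[ 0.66514921 -0.02746513  0.130431  ] [2.41474689 1.03731952 1.14526957]
```

View pics/c6.png

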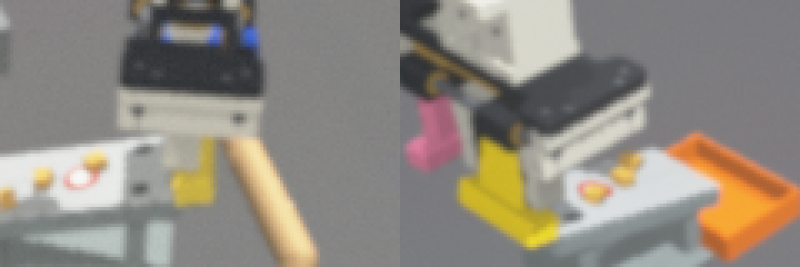

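The scraper is now leaning, with its foot shifted uphill relative to the rib. I'll lift it over the lip and set it on the plate above the chips.

Emit:
jog_arm:
  deltas:
    - [[-1, 0.48, -0.15, 0, 0], [-1, 0, 0, 3, 0], [-1, -1.87, 0.56, 0, 0], [-1, -1.88, 0.57, 0, 0], [-1, 0, 0, -1.5, 0], [-1, 0, 0, -1.5, 0], [-1, 0, 0, 0, 0]]
  force: 8

```text
time_s: 9.88
tcp_pos: [0.6316, -0.0183, 0.128]
eef_rot: [179.9, 0.2, -17.0]
contact_force: [0.7, 0.9, -1.0]
gripper_width: 0.0439
gripper_force: 8.0
```

Emit:
jog_arm:
  deltas:
    - [[-1, 0, 0, -0.2, 0], [-1, 0, 0, 0, 0]]
  force: 6

```text
time_s: 10.12
tcp_pos: [0.6329, -0.018, 0.1285]
eef_rot: [180.0, -0.0, -17.0]
contact_force: [-0.0, 0.3, -0.7]
gripper_width: 0.044
gripper_force: 6.0
```

Emit:
jog_arm:
  deltas:
    - [[-1, 0, 0, -0.2, 0], [-1, 0, 0, 0, 0]]

```text
time_s: 10.38
tcp_pos: [0.6326, -0.0178, 0.1266]
eef_rot: [-180.0, -0.0, -17.0]
contact_force: [-0.3, -0.1, -0.8]
gripper_width: 0.0441
gripper_force: 6.0
```

Emit:
jog_arm:
  deltas:
    - [[-1, 0, 0, -0.1, 0], [-1, 0, 0, 0, 0]]

```text
time_s: 10.62
tcp_pos: [0.6327, -0.0178, 0.1262]
eef_rot: [-180.0, -0.0, -17.0]
contact_force: [-3.2, 1.0, 4.9]
gripper_width: 0.0442
gripper_force: 6.0
```

Emit:
jog_arm:
  deltas:
    - [[-1, 0, 0, -0.1, 0], [-1, 0, 0, 0, 0]]

```text
time_s: 10.88
tcp_pos: [0.6327, -0.0178, 0.1255]
eef_rot: [-180.0, -0.0, -17.0]
contact_force: [-3.1, 1.2, 7.2]
gripper_width: 0.0437
gripper_force: 6.0
```

Emit:
jog_arm:
  deltas:
    - [[-1, 0, 0, -0.1, 0], [-1, 0, 0, 0, 0]]

```text
time_s: 11.12
tcp_pos: [0.6327, -0.0178, 0.1246]
eef_rot: [-180.0, -0.0, -17.0]
contact_force: [-3.5, 0.8, 8.1]
gripper_width: 0.0442
gripper_force: 6.0
```

Emit:
jog_arm:
  deltas:
    - [[-1, 0, 0, -0.1, 0], [-1, 0, 0, 0, 0]]

```text
time_s: 11.38
tcp_pos: [0.6328, -0.0179, 0.1237]
eef_rot: [-180.0, -0.1, -17.0]
contact_force: [-3.8, 0.7, 8.1]
gripper_width: 0.0443
gripper_force: 6.0
```

Emit:
jog_arm:
  deltas:
    - [[-1, 0, 0, 0, 0], [-1, 0, 0, 0.06, 0], [-1, -1.05, 0.32, -0.295, 0], [-1, -1.05, 0.32, -0.295, 0], [-1, -1.05, 0.32, -0.295, 0], [-1, -1.05, 0.32, -0.295, 0], [-1, 0, 0, 0, 0]]
  force: 40

```text
time_s: 12.25
tcp_pos: [0.5897, -0.0045, 0.1116]
eef_rot: [-180.0, 0.0, -17.0]
contact_force: [-3.6, 3.4, 6.5]
gripper_width: 0.0438
gripper_force: 40.0
```

```bash
python3 - <<'E'
from h import *
a=cap('side','d3')[190:270,290:410]; b=cap('scene','s3')[160:240,210:330]
cv2.imwrite('pics/c7.png',np.hstack([cv2.resize(x,(400,267),interpolation=3) for x in(a,b)]))
E
```

```text
(no output)
```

View pics/c7.png

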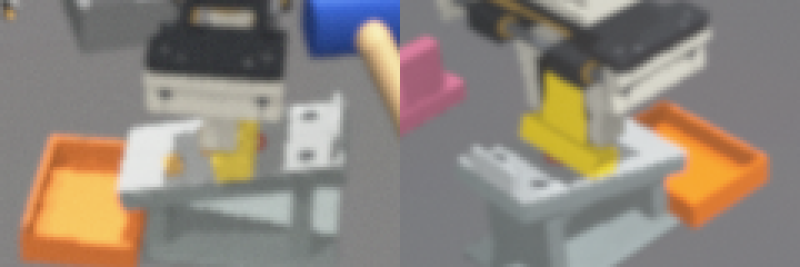

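The scraper lies flat on the slope, and the chips are being carried ahead of it (one is visible at 175,165). I'll continue the sweep.

Emit:
jog_arm:
  deltas:
    - [[-1, -1.05, 0.32, -0.29, 0], [-1, -1.05, 0.32, -0.29, 0], [-1, -1.05, 0.32, -0.29, 0], [-1, -1.05, 0.32, -0.29, 0], [-1, -1.05, 0.32, -0.29, 0], [-1, -1.05, 0.32, -0.29, 0], [-1, -0.6, 0.18, -0.16, 0], [-1, 0, 0, 0, 0]]

```text
time_s: 13.35
tcp_pos: [0.5207, 0.0162, 0.0922]
eef_rot: [180.0, 0.1, -17.0]
contact_force: [-3.4, 2.6, 6.4]
gripper_width: 0.0436
gripper_force: 40.0
```

```bash
python3 - <<'E'
from h import *
a=cap('side','d4')[190:280,280:415]; b=cap('scene','s4')[160:250,210:345]
cv2.imwrite('pics/c8.png',np.hstack([cv2.resize(x,(400,267),interpolation=3) for x in(a,b)]))
E
```

```text
(no output)
```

View pics/c8.png

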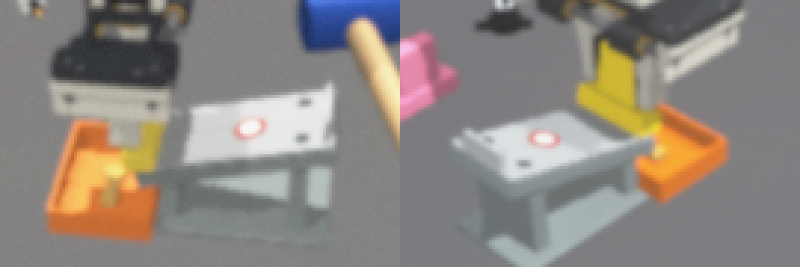

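The plate is clear. Chips appear in the tray at crop (115,175). Next I'll lift, check the tray numerically, and move to a free spot.

Emit:
jog_arm:
  deltas:
    - [[-1, 0, 0, 5, 0], [-1, 0, 0, 5, 0], [-1, 0, -5.5, 2, 0], [-1, 0, -5.5, 2, 0], [-1, 0.5, -5.5, 0, 0], [-1, 0.5, -3.5, 0, 0], [-1, 0, 0, 0, 0]]

```text
time_s: 14.32
tcp_pos: [0.5306, -0.1861, 0.2307]
eef_rot: [180.0, 0.2, -17.2]
contact_force: [-0.7, 0.2, -1.0]
gripper_width: 0.044
gripper_force: 40.0
```

```bash
python3 - <<'E'
from h import *
import pickle
np.set_printoptions(precision=4,suppress=True)
ci=r.camera_info('wrist'); im=cap('wrist','w4'); pickle.dump(ci,open('w4.pkl','wb')); print(r.get_state()['tcp_pos'])
h=cv2.cvtColor(im,cv2.COLOR_BGR2HSV)
for s,c in blobs(cv2.inRange(h,(18,100,90),(24,255,255)),15): print('brass',s,c,onz(ci,*c,.011))
o=cv2.inRange(h,(5,180,60),(16,255,255))
for s,c in blobs(o,200): print('orange',s,onz(ci,*c,.003))
c=proj(ci,(.48,.028,.003)); print(c)
sc=cap('scene','s5'); cs=r.camera_info('scene'); hh=cv2.cvtColor(sc,cv2.COLOR_BGR2HSV)
for s,c in blobs(cv2.inRange(hh,(17,100,90),(25,255,255)),5): 
    if 230<c[0]<330 and 170<c[1]<240: print('scene brass',s,onz(cs,*c,.011))
d0=cv2.imread('pics/d0.png'); cd=r.camera_info('side')
for p in((435,292),(470,328),(458,332)): print('hex',onz(cd,*p,.004))
cv2.imwrite('pics/c9.png',np.hstack([cv2.resize(im[100:260,40:240],(500,400),interpolation=3),cv2.resize(sc[160:250,230:330],(300,400),interpolation=3)]))
E
```

```text
[ 0.5306 -0.1849  0.2308]
brass [  0   0  60  30 824] [20.3228  9.3993] [0.7496 0.0288 0.011 ]
brass [60  0  9  8 21] [63.      2.5714] [ 0.7431 -0.0106  0.011 ]
brass [17 19 11  8 21] [22.4286 22.7619] [0.7395 0.0329 0.011 ]
brass [ 113  216   82   42 1519] [161.9934 244.2574] [0.4998 0.0069 0.011 ]
brass [ 88 241   9  34  73] [ 92.4247 257.2877] [0.5081 0.0879 0.011 ]
brass [213 283  10  60 288] [216.4653 313.5347] [ 0.3985 -0.0159  0.011 ]
brass [419 283  12  60 314] [426.1306 313.551 ] [ 0.3252 -0.2524  0.011 ]
brass [ 189  356  388   21 6317] [397.9794 367.9045] [ 0.2569 -0.202   0.011 ]
orange [  91  208  111   68 1342] [0.5074 0.0223 0.003 ]
[155.4971 261.1727]
scene brass [292 205  18  15 133] [0.51   0.0481 0.011 ]
hex [ 0.7294 -0.1395  0.004 ]
hex [ 0.7612 -0.2396  0.004 ]
hex [ 0.7353 -0.2454  0.004 ]
```

Emit:
jog_arm:
  deltas:
    - [[-1, 2, -4.4, 0, 0], [-1, 2, -4.4, 0, 0], [-1, 2, -4.4, 0, 0], [-1, 0, 0, -6, 0], [-1, 0, 0, -6, 0], [-1, 0, 0, -4.5, 0], [-1, 0, 0, -1.8, 0], [-1, 0, 0, 0, 0]]
  force: 20

```text
time_s: 15.42
tcp_pos: [0.5915, -0.3152, 0.0487]
eef_rot: [180.0, 0.1, -16.9]
contact_force: [-0.2, 0.3, -0.6]
gripper_width: 0.0441
gripper_force: 20.0
```

Emit:
jog_arm:
  deltas:
    - [[-1, 0, 0, 0, 0], [-1, 0, 0, -0.2, 0], [-1, 0, 0, 0, 0]]
  force: 4

```text
time_s: 15.8
tcp_pos: [0.5921, -0.3162, 0.0485]
eef_rot: [-180.0, -0.1, -17.0]
contact_force: [-1.1, -0.4, -0.5]
gripper_width: 0.0442
gripper_force: 4.0
```

Emit:
jog_arm:
  deltas:
    - [[-1, 0, 0, -0.15, 0], [-1, 0, 0, 0, 0]]

```text
time_s: 16.05
tcp_pos: [0.5916, -0.3161, 0.0459]
eef_rot: [-180.0, 0.0, -17.0]
contact_force: [-0.0, 0.1, -1.0]
gripper_width: 0.044
gripper_force: 4.0
```

Emit:
jog_arm:
  deltas:
    - [[-1, 0, 0, -0.15, 0], [-1, 0, 0, 0, 0]]

```text
time_s: 16.3
tcp_pos: [0.5915, -0.316, 0.0441]
eef_rot: [180.0, 0.0, -17.0]
contact_force: [-0.9, -0.2, -1.0]
gripper_width: 0.044
gripper_force: 4.0
```

Emit:
jog_arm:
  deltas:
    - [[-1, 0, 0, -0.1, 0], [-1, 0, 0, 0, 0]]

```text
time_s: 16.55
tcp_pos: [0.5916, -0.316, 0.0432]
eef_rot: [180.0, 0.0, -17.0]
contact_force: [0.2, 0.8, -1.8]
gripper_width: 0.044
gripper_force: 4.0
```

Emit:
jog_arm:
  deltas:
    - [[-1, 0, 0, -0.1, 0], [-1, 0, 0, 0, 0]]

```text
time_s: 16.8
tcp_pos: [0.5919, -0.3162, 0.0428]
eef_rot: [180.0, -0.0, -17.0]
contact_force: [-0.3, -0.3, 1.6]
gripper_width: 0.0441
gripper_force: 4.0
```

Emit:
jog_arm:
  deltas:
    - [[-1, 0, 0, -0.08, 0], [-1, 0.25, -0.08, 0, 0], [-1, 0.25, -0.08, 0, 0], [-1, 0.25, -0.08, 0, 0], [-1, 0.25, -0.08, 0, 0], [-1, 0.15, -0.05, 0, 0], [-1, 0, 0, 0, 0]]

```text
time_s: 17.68
tcp_pos: [0.6033, -0.3198, 0.0413]
eef_rot: [-180.0, -0.0, -17.0]
contact_force: [-0.9, 0.5, -1.7]
gripper_width: 0.0438
gripper_force: 4.0
```

```bash
python3 - <<'E'
from h import *
np.set_printoptions(precision=4,suppress=True)
s=r.get_state(); print(s['tcp_pos'])
T=s['tcp_pos']; y=np.array([.2924,.9563]); x=np.array([.9563,-.2924])
im=cap('side','d6'); cd=r.camera_info('side')
m=mask(im,'yellow')
for st,c in blobs(m,20): print(st,c)
for lean in(0,10,15):
    a=np.radians(lean); R=lambda X,Z:(X*np.cos(a)-Z*np.sin(a), X*np.sin(a)+Z*np.cos(a))
    for X in(-.012,.012):
        h,z=R(X,-.042); h2,z2=R(X,-.024); print(lean,X,proj(cd,[*(T[:2]+x*h+y*-.038),T[2]+z]),proj(cd,[*(T[:2]+x*h2+y*-.038),T[2]+z2]))
cs=np.argwhere(m[300:,330:])+[300,330]
c=max(cv2.findContours(m,0,1)[0],key=cv2.contourArea); print(cv2.approxPolyDP(cv2.convexHull(c),1.5,True)[:,0].tolist())
E
```

```text
[ 0.6033 -0.3198  0.0413]
[399 342   9   4  29] [402.6897 343.6207]
0 -0.012 [392.8577 396.5889] [393.6836 390.012 ]
0 0.012 [407.7627 398.6782] [408.8043 392.0967]
10 -0.012 [397.4133 397.7578] [396.3288 391.0245]
10 0.012 [412.3736 398.3178] [411.4793 391.5352]
15 -0.012 [399.7587 398.1709] [397.7252 391.4314]
15 0.012 [414.5913 397.9538] [412.7265 391.1443]
[[407, 344], [400, 345], [399, 343], [404, 342]]
```

```bash
python3 - <<'E'
from h import *
im=cv2.imread('pics/d6.png'); h=cv2.cvtColor(im,cv2.COLOR_BGR2HSV)
m=cv2.inRange(h,(20,100,50),(36,255,255))
for v in range(340,400,3):
    q=np.where(m[v,370:440])[0]+370
    if len(q): print(v,q.min(),q.max(),len(q))
E
```

```text
343 398 407 10
346 399 407 9
355 420 420 1
394 396 410 15
```

Emit:
jog_arm:
  deltas:
    - [[-1, 0, 0, -0.1, 0], [-1, 0.2, -0.06, 0, 0], [-1, 0.2, -0.06, 0, 0], [-1, 0.2, -0.06, 0, 0], [-1, 0, 0, 0, 0]]

```text
time_s: 18.35
tcp_pos: [0.6094, -0.3217, 0.0405]
eef_rot: [180.0, -0.0, -17.0]
contact_force: [-0.3, -0.6, -0.3]
gripper_width: 0.0439
gripper_force: 4.0
```

Emit:
jog_arm:
  deltas:
    - [[-0.5, 0, 0, 0, 0], [0.0, 0, 0, 0, 0], [0.1, 0, 0, 0, 0], [0.3, 0, 0, 0, 0], [0.6, 0, 0, 0, 0], [1, 0, 0, 0, 0], [1, 0, 0, 0, 0]]

```text
time_s: 19.23
tcp_pos: [0.6092, -0.3215, 0.0406]
eef_rot: [-180.0, -0.0, -17.0]
contact_force: [0.1, 0.1, -0.8]
gripper_width: 0.0812
gripper_force: 0.0
```

Emit:
jog_arm:
  deltas:
    - [[1, 0, 0, 2, 0], [1, 0, 0, 6, 0], [1, 0, 0, 6, 0], [1, 0, 0, 6, 0], [1, -2, 4, 0, 0], [1, -2, 5, 0, 0], [1, 0, 0, 0, 0]]

```text
time_s: 20.1
tcp_pos: [0.5682, -0.2292, 0.2433]
eef_rot: [-179.9, -0.2, -16.9]
contact_force: [0.5, -0.7, 0.2]
gripper_width: 0.0879
gripper_force: 0.0
```

```bash
python3 - <<'E'
from h import *
import pickle
np.set_printoptions(precision=4,suppress=True)
ci=r.camera_info('wrist'); im=cap('wrist','w5'); pickle.dump(ci,open('w5.pkl','wb')); print(r.get_state()['tcp_pos'],r.get_state()['time_s'])
h=cv2.cvtColor(im,cv2.COLOR_BGR2HSV); y=cv2.inRange(h,(25,120,60),(34,255,255))
for s,c in blobs(y,100): print(s,c,onz(ci,*c,.03))
sd=cap('side','d7'); cd=r.camera_info('side'); m=mask(sd,'yellow')
for s,c in blobs(m,50): print('side',s,c,onz(cd,*c,.03))
k=max(cv2.findContours(m,0,1)[0],key=cv2.contourArea); print(cv2.approxPolyDP(cv2.convexHull(k),1.5,True)[:,0].tolist())
# model upright corners
x=np.array([.9563,-.2924]);yv=np.array([.2924,.9563]); c=np.array([.609,-.3216])
P=[[*(c+x*a+yv*b),z] for a in(-.009,.009) for b in(-.022,.022) for z in(.062,)]+[[*(c+x*a+yv*b),z] for a in(-.012,.012) for b in(-.038,.038) for z in(0,.018)]
print(np.array([proj(cd,p) for p in P]).round(0).tolist())
E
```

```text
[ 0.569  -0.2304  0.2431] 20.15
[ 359   86   80   26 2014] [398.354   98.5824] [ 0.6139 -0.3196  0.03  ]
side [400 353  14  44 370] [406.7459 379.5973] [ 0.6034 -0.3456  0.03  ]
[[403, 353], [413, 366], [412, 396], [400, 395]]
[[402.0, 365.0], [402.0, 342.0], [413.0, 366.0], [413.0, 344.0], [397.0, 397.0], [397.0, 390.0], [397.0, 358.0], [398.0, 351.0], [412.0, 399.0], [413.0, 392.0], [411.0, 360.0], [412.0, 353.0]]
```

The scraper stands upright and released: its side-view corners match the upright model within a few pixels. On to the gauge.

Emit:
jog_arm:
  deltas:
    - [[1, -1.2, 5.6, 0, 0], [1, -1.2, 5.6, 0, 0], [1, -1.2, 5.6, 0, 0], [1, -1.2, 5.6, 0, 0], [1, -1.2, 5.6, 0, 0], [1, -1.2, 5.6, 0, 0], [1, -1.2, 5.6, 0, 0], [1, 0, 0, 0, 0]]

```text
time_s: 21.2
tcp_pos: [0.4855, 0.1634, 0.2411]
eef_rot: [-180.0, -0.0, -16.8]
contact_force: [-0.6, -1.2, 0.9]
gripper_width: 0.0874
gripper_force: 0.0
```

```bash
python3 - <<'E'
from h import *
import pickle
ci=r.camera_info('wrist'); im=cap('wrist','w6'); pickle.dump(ci,open('w6.pkl','wb')); print(r.get_state()['tcp_pos'])
E
```

```text
[0.48555004 0.16183112 0.24093002]
```

Emit:
jog_arm:
  deltas:
    - [[1, -0.5, 5.5, 0, 0], [1, -0.5, 5.5, 0, 0], [1, 0, 0, 0, 0]]

```text
time_s: 21.62
tcp_pos: [0.476, 0.2721, 0.2403]
eef_rot: [180.0, -0.0, -16.9]
contact_force: [0.2, -1.0, -0.9]
gripper_width: 0.0875
gripper_force: 0.0
```

```bash
python3 - <<'E'
from h import *
import pickle
np.set_printoptions(precision=4,suppress=True)
ci=r.camera_info('wrist'); im=cap('wrist','w7'); pickle.dump(ci,open('w7.pkl','wb')); print(r.get_state()['tcp_pos'])
for i in(6,7):
    ci=pickle.load(open(f'w{i}.pkl','rb')); im=cv2.imread(f'pics/w{i}.png'); h=cv2.cvtColor(im,cv2.COLOR_BGR2HSV)
    m=cv2.inRange(h,(0,0,235),(180,25,255)); print(i,proj(ci,(.5586,.2652,.14)))
    for c in cv2.findContours(m,0,1)[0]:
        if cv2.contourArea(c)>150:
            (u,v),wh,a=cv2.minAreaRect(c); b=np.array([onz(ci,*p,.14) for p in cv2.boxPoints(((u,v),wh,a))])
            e=b[1]-b[0]; print(cv2.contourArea(c),(u,v),wh,a,b.mean(0),np.linalg.norm(b[1]-b[0]),np.linalg.norm(b[2]-b[1]),np.degrees(np.arctan2(e[1],e[0]))%90)
# ring: now unobstructed, ellipse fits in w5/w6
for i in(5,6):
    ci=pickle.load(open(f'w{i}.pkl','rb')); im=cv2.imread(f'pics/w{i}.png'); h=cv2.cvtColor(im,cv2.COLOR_BGR2HSV)
    red=cv2.inRange(h,(0,120,100),(6,255,255))|cv2.inRange(h,(172,120,100),(180,255,255))
    for c in cv2.findContours(red,0,1)[0]:
        if cv2.contourArea(c)>100: print('red',i,cv2.contourArea(c),cv2.fitEllipse(c), 'exp',proj(ci,(.6062,-.0099,.0727)))
E
```

```text
[0.4758 0.2706 0.2403]
6 [145.6502 150.5509]
1131.0 (180.77337646484375, 234.5184326171875) (19.9060115814209, 63.01796340942383) 64.79888153076172 [0.4946 0.2678 0.14  ] 0.0486707072252014 0.014740794272564054 8.743736807880879
1674.5 (143.9199981689453, 150.55999755859375) (46.399993896484375, 38.799991607666016) 53.13010025024414 [0.5587 0.2664 0.14  ] 0.02785675640804259 0.029094709084632936 16.74139828449175
7 [293.462   88.0863]
1268.5 (272.0203857421875, 199.54296875) (20.5957088470459, 66.16312408447266) 64.65382385253906 [0.4916 0.3036 0.14  ] 0.04746493875269259 0.014702699702286017 8.87977267173001
1998.0 (291.0792236328125, 87.79208374023438) (46.813385009765625, 45.21140670776367) 57.7243537902832 [0.559  0.2667 0.14  ] 0.02841893206323537 0.028384685699214294 13.23828637461169
red 5 398.5 ((79.79350280761719, 210.0548553466797), (18.000822067260742, 28.305912017822266), 115.31326293945312) exp [ 81.1704 209.9944]
red 5 279.0 ((310.6016845703125, 216.48033142089844), (20.76325035095215, 51.95866394042969), 179.4841766357422) exp [ 81.1704 209.9944]
red 6 472.0 ((214.90045166015625, 365.85052490234375), (21.36121368408203, 34.106048583984375), 129.44619750976562) exp [496.5357 -32.0351]
```

Gauge: (0.5588,0.2666), top at z=0.14, faces at about 15°. The 28-29 mm top matches 30 mm, and both views agree. I'll grasp it across with tool yaw +15.

Emit:
jog_arm:
  deltas:
    - [[1, 2.1, -0.1, 0, 0.14], [1, 2.1, -0.1, 0, 0.14], [1, 2.1, -0.1, 0, 0.14], [1, 2.0, -0.1, 0, 0.14], [1, 0, 0, 0, 0], [1, 0, 0, -3, 0], [1, 0, 0, -4, 0], [1, 0, 0, 0, 0]]
  force: 15

```text
time_s: 22.68
tcp_pos: [0.5564, 0.264, 0.168]
eef_rot: [179.9, 0.3, 14.9]
contact_force: [0.1, 0.3, 0.3]
gripper_width: 0.0874
gripper_force: 0.0
```

```bash
python3 - <<'E'
from h import *
s=r.get_state(); print(s['tcp_pos'],s['eef_rot'],s['joints'])
E
```

```text
[0.55640892 0.26401503 0.16800584] [179.86583471   0.32645316  14.87826536] [ 4.35059602e+01  1.86141624e+01 -1.28178505e+01 -4.51218977e-02
 -5.89188203e+01  6.13960999e+01]
```

Emit:
jog_arm:
  deltas:
    - [[1, 0, 0, -3.5, 0], [1, 0, 0, -2.8, 0], [1, 0, 0, 0, 0], [-1, 0, 0, 0, 0], [-1, 0, 0, 0, 0], [-1, 0, 0, 0, 0], [-1, 0, 0, 0, 0], [-1, 0, 0, 0, 0]]
  force: 15

```text
time_s: 23.68
tcp_pos: [0.5582, 0.2664, 0.1077]
eef_rot: [180.0, -0.0, 15.1]
contact_force: [-0.4, 0.5, -0.4]
gripper_width: 0.043
gripper_force: 0.0
```

Emit:
jog_arm:
  deltas:
    - [[-1, 0, 0, 0, 0], [-1, 0, 0, 0, 0], [-1, 0, 0, 0, 0], [-1, 0, 0, 0, 0]]

```text
time_s: 24.18
tcp_pos: [0.5581, 0.2665, 0.1075]
eef_rot: [-180.0, 0.0, 15.1]
contact_force: [0.1, -0.8, -0.8]
gripper_width: 0.0302
gripper_force: 15.0
```

Emit:
jog_arm:
  deltas:
    - [[-1, 0, 0, 0.6, 0], [-1, 0, 0, 0.6, 0], [-1, 0, 0, 0, -0.14], [-1, 0, 0, 0, -0.14], [-1, 0, 0, 0, -0.14], [-1, 0, 0, 0, -0.14], [-1, 0, 0, 0, 0]]

```text
time_s: 25.05
tcp_pos: [0.5582, 0.2665, 0.12]
eef_rot: [-180.0, -0.0, -17.0]
contact_force: [0.1, 0.0, -1.8]
gripper_width: 0.0302
gripper_force: 15.0
```

Emit:
jog_arm:
  deltas:
    - [[-1, -0.48, 0.15, 0, 0], [-1, -0.29, 0.09, 0, 0], [-1, -0.29, 0.09, 0, 0], [-1, -0.29, 0.09, 0, 0], [-1, -0.29, 0.09, 0, 0], [-1, -0.29, 0.09, 0, 0], [-1, -0.29, 0.09, 0, 0], [-1, 0, 0, 0, 0]]
  force: 6

```text
time_s: 26.05
tcp_pos: [0.5355, 0.2735, 0.1194]
eef_rot: [180.0, 0.0, -17.0]
contact_force: [-0.3, -0.0, -1.5]
gripper_width: 0.0303
gripper_force: 6.0
```

```bash
cat > tilt.py <<'E'
from h import *
import sys
np.set_printoptions(precision=4,suppress=True)
def body(n,tag):
    im=cap(n,tag); ci=r.camera_info(n); s=r.get_state(); T=np.array(s['tcp_pos'])
    h=cv2.cvtColor(im,cv2.COLOR_BGR2HSV); u,v=proj(ci,T-[0,0,.035]).astype(int)
    return im,h,ci,T,(u,v)
def show(tag):
    out=[]
    for n in('scene','side'):
        im,h,ci,T,(u,v)=body(n,tag+n)
        print(n,T,u,v)
        for dv in range(-22,50,3):
            row=im[v+dv,u-22:u+22].astype(int).mean(1); g=h[v+dv,u-22:u+22,1]
            print(dv,' '.join('%3d'%x for x in row[::1]))
if __name__=='__main__': show(sys.argv[1])
E
python3 tilt.py t1; python3 - <<'E'
from plant import r
s=r.get_state();print(s['tcp_pos'],s['contact_force'],s['eef_rot'])
E
```

```text
scene [0.5356 0.2734 0.1194] 386 217
-22 125 126 125 125 126 125 125 127 137 151 160 161 159 149 132 140 175 195 198 198 196 182 149 108  79  70  69  68  66  67  68  67  66  68  70  81 108 135 139 123 102  90  84  87
-19 125 125 125 125 126 125 125 130 143 158 162 161 158 147 141 164 188 196 197 198 199 198 196 193 186 178 165 139 102  81  76  74  70  68  70  79  94 107 106 104 107 106 100  98
-16 125 125 125 125 126 125 125 129 139 153 160 162 160 157 163 185 195 199 197 198 199 198 199 199 199 199 192 169 137 137 150 151 142 129 115 112 122 130 134 136 135 132 127 121
-13 125 125 125 126 126 127 125 129 140 154 159 160 162 169 185 195 197 199 199 199 199 199 199 199 200 198 182 148 129 147 158 162 162 161 161 155 147 140 137 133 129 127 127 126
-10 126 126 126 125 126 127 126 127 134 144 151 157 167 180 193 198 198 198 198 198 199 199 199 200 199 191 163 123 105 127 151 160 161 161 157 149 142 138 134 130 127 126 126 127
-7 126 125 126 127 126 127 125 126 126 126 128 137 161 186 197 198 198 198 198 199 200 200 200 199 195 178 152 118 112 133 151 160 161 158 149 143 141 140 137 131 
[... 6991 characters left out ...]
 129 130 131 131 130 129 131 128 129 132
41 131 128 132 128 129 130 131 130 131 130 128 130 129 129 132 131 129 130 132 129 132 130 129 131 129 131 132 130 131 132 130 131 131 130 130 132 131 131 132 130 129 129 127 131
44 130 128 131 128 130 130 131 129 129 128 130 127 129 129 132 130 130 130 129 131 132 130 131 130 131 128 128 130 129 130 129 130 130 130 128 130 130 130 129 129 131 130 131 129
47 128 130 130 128 131 129 131 128 130 131 129 130 131 129 130 130 127 131 130 130 130 129 131 129 130 130 129 129 130 130 129 131 129 131 130 132 130 131 131 130 130 131 129 128
[0.53560861 0.273355   0.11938286] [ 0.35063707  0.08387695 -0.97838594] [ 1.79981268e+02  2.96386531e-02 -1.70035763e+01]
```

```bash
cat > tl.py <<'E'
from h import *
np.set_printoptions(precision=4,suppress=True)
X=np.array([.9563,-.2924,0]); Y=np.array([.2924,.9563,0]); Z=np.array([0,0,1.])
def edge(n,im,T,side,level,dvs):
    ci=r.camera_info(n); u,v=proj(ci,T-[0,0,.035]).astype(int)
    pts=[]
    for dv in dvs:
        row=im[v+dv].astype(float).mean(1)
        if side>0: # right edge: scan from u+4 outwards till below level
            c=u
            while row[c]<level+12: c+=1
            while row[c]>level: c+=1
            t=c-1+(row[c-1]-level)/(row[c-1]-row[c])
        else:
            c=u
            while row[c]>level: c-=1
            t=c+1-(row[c+1]-level)/(row[c+1]-row[c])
        pts.append((t,v+dv))
    p=np.array(pts); k=np.polyfit(p[:,1],p[:,0],1); res=p[:,0]-np.polyval(k,p[:,1])
    m=p.mean(0); c,d=ray(ci,*m); P=c+d*((T-[0,0,.035]-c)@d)  # point on ray nearest gauge
    f=lambda a:(lambda q:q[0]/q[1])(proj(ci,P+.01*(np.cos(a)*Z-np.sin(a)*X))-proj(ci,P-.01*(np.cos(a)*Z-np.sin(a)*X)))
    A=np.radians(np.arange(-5,35,.25)); s=np.array([f(a) for a in A]); i=np.argmin(abs(s-k[0]))
    return np.degrees(A[i]),k[0],abs(res).max(), s[[20,60,100]]
if __name__=='__main__':
    T=np.array([.5356,.2734,.1194])
    a,b=cv2.imread('pics/t1scene.png'),cv2.imread('pics/t1side.png')
    print('scene L',edge('scene',a,T,-1,165,range(-5,12)))
    print('side R',edge('side',b,T,1,152,range(-9,4)))
    print('gauge x before', )
E
python3 tl.py
```

```text
scene L (np.float64(11.75), np.float64(-0.21438572440966314), np.float64(0.16582486536543684), array([-0.0796, -0.1949, -0.2961]))
side R (np.float64(12.75), np.float64(0.26116730263948157), np.float64(0.0936037686039981), array([0.0121, 0.2072, 0.4097]))
gauge x before
```

Emit:
jog_arm:
  deltas:
    - [[-1, -0.2, 0.06, 0, 0], [-1, -0.17, 0.05, 0, 0], [-1, 0, 0, 0, 0]]

```text
time_s: 26.52
tcp_pos: [0.5321, 0.2744, 0.1195]
eef_rot: [180.0, 0.0, -17.0]
contact_force: [1.6, -0.2, -1.5]
gripper_width: 0.0301
gripper_force: 6.0
```

```bash
python3 - <<'E'
from tl import *
T=np.array(r.get_state()['tcp_pos']); print(T)
a,b=cap('scene','t2a'),cap('side','t2b')
print('scene L',edge('scene',a,T,-1,165,range(-5,12)))
print('side R',edge('side',b,T,1,152,range(-9,4)))
E
```

```text
[0.5321 0.2744 0.1195]
scene L (np.float64(14.0), np.float64(-0.23731328861942055), np.float64(0.28298881822217936), array([-0.0802, -0.1953, -0.2964]))
side R (np.float64(15.5), np.float64(0.31509531915626), np.float64(0.07507673493262246), array([0.0129, 0.2079, 0.4104]))
```

Emit:
jog_arm:
  deltas:
    - [[-1, 0, 0, 0, 0], [-1, 0.29, -0.09, 0.2, 0], [-1, 0, 0, 3, 0], [-1, 0, 0, 4, 0], [-1, 0, 0, 1.3, 0], [-1, 0.86, -5.5, 0, 0], [-1, 0.86, -5.5, 0, 0], [-1, 0.86, -5.5, 0, 0]]
  force: 35

```text
time_s: 27.62
tcp_pos: [0.5605, 0.107, 0.2039]
eef_rot: [180.0, 0.1, -17.0]
contact_force: [1.3, 0.7, -1.0]
gripper_width: 0.0299
gripper_force: 35.0
```

Emit:
jog_arm:
  deltas:
    - [[-1, 0.86, -5.5, 0, 0], [-1, 0.82, -5.4, 0, 0], [-1, 0, 0, -1.5, 0], [-1, 0, 0, 0, 0], [-1, 0, 0, 0, 0]]

```text
time_s: 28.25
tcp_pos: [0.5776, 0.0004, 0.1894]
eef_rot: [180.0, 0.0, -16.9]
contact_force: [0.1, 0.8, -0.8]
gripper_width: 0.0296
gripper_force: 35.0
```

```bash
python3 - <<'E'
from tl import *
s=r.get_state(); T=np.array(s['tcp_pos']); print(T,s['contact_force'],s['gripper_width'])
n=np.array([-.2475,.0757,.9659]); tip=T-.0965*n; ring=np.array([.6064,-.0092,.0728])
out=[]
for k in('scene','side'):
    im=cap(k,'t3'+k); ci=r.camera_info(k); q=proj(ci,tip); g=proj(ci,ring); print(k,'tip',q,'ring',g)
    u,v=q.astype(int); print('crop origin',u-30,v-45); c=im[v-45:v+30,u-30:u+30]; out.append(cv2.resize(c,(400,500),interpolation=cv2.INTER_CUBIC))
    h=cv2.cvtColor(im,cv2.COLOR_BGR2HSV); red=cv2.inRange(h,(0,60,90),(8,255,255))|cv2.inRange(h,(168,60,90),(180,255,255)); red[:v-20]=0;red[v+25:]=0;red[:,:u-25]=0;red[:,u+25:]=0
    for st,c in blobs(red,3): print('red',st,c)
t1=cv2.imread('pics/t3scene.png')[185:235,270:330]; t2=cv2.imread('pics/w5.png')[170:270,40:200]
cv2.imwrite('pics/fin.png',np.hstack(out))
cv2.imwrite('pics/tray.png',np.hstack([cv2.resize(x,(400,300),interpolation=3) for x in(t1,t2)]))
try:
    print('scene L',edge('scene',cv2.imread('pics/t3scene.png'),T,-1,165,range(-2,10)))
except Exception as e: print(e)
try:
    print('side R',edge('side',cv2.imread('pics/t3side.png'),T,1,152,range(-5,6)))
except Exception as e: print(e)
A=cv2.imread('pics/fin.png');B=cv2.imread('pics/tray.png'); cv2.imwrite('pics/last.png',np.vstack([cv2.resize(A,(800,400)),cv2.resize(B,(800,200))]))
E
```

```text
[0.5776 0.0004 0.1894] [ 0.0713  0.8218 -0.8034] 0.029560789312553987
scene tip [258.8428 198.0549] ring [257.7791 207.2711]
crop origin 228 153
red [254 204   2   4   5] [254.4 205.4]
side tip [362.273 224.38 ] ring [364.2864 233.3661]
crop origin 332 179
red [368 230   2   4   6] [368.3333 231.5   ]
red [360 234   4   3   6] [361.1667 235.3333]
scene L (np.float64(34.75), np.float64(-0.9854118106857477), np.float64(6.881289819464939), array([ 0.1148, -0.0409, -0.1826]))
side R (np.float64(15.5), np.float64(0.27860868014207435), np.float64(0.08799832857101819), array([-0.0479,  0.1607,  0.3757]))
```

View pics/last.png

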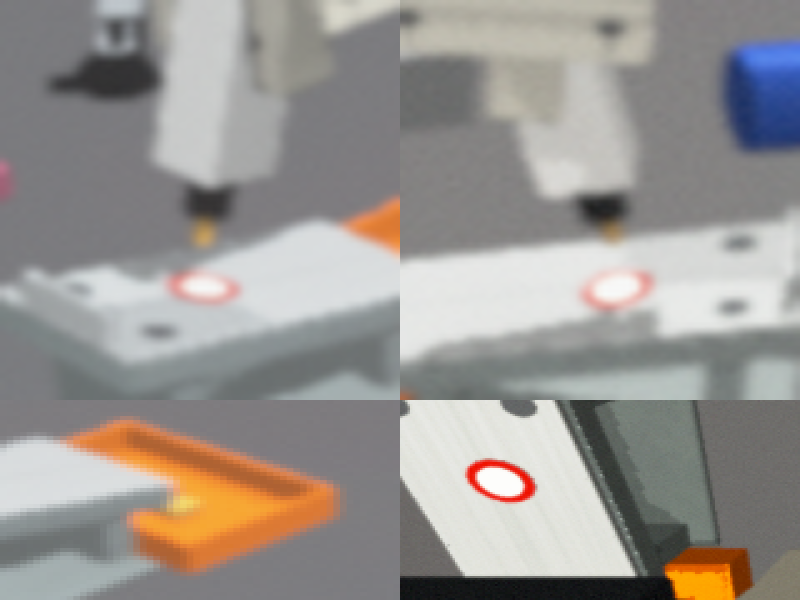

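The scene crop shows the brass tip at (203,243) above the ring at (203,286). In the side crop the tip is at (613,238) and the ring at (617,289). A brass chip is in the tray at (180,502), and the plate is clear. I'll triangulate the offset and compare the tray with the first side picture.

```bash
python3 - <<'E'
from tl import *
cs,cd=r.camera_info('scene'),r.camera_info('side')
t,e=tri(ray(cs,258.5,198.6),ray(cd,364,223.6)); g,e2=tri(ray(cs,258.5,206.6),ray(cd,364.6,233.2))
T=np.array(r.get_state()['tcp_pos']); n=np.array([-.2475,.0757,.9659])
print('tip',t,e,'pred',T-.0965*n,'ring',g,e2)
for nm,d in(('vis',t-g),('pred',T-.0965*n-np.array([.6064,-.0092,.0728]))):
    print(nm,'along n',d@n,'X',d@np.array([.9563*.9659,-.2924*.9659,.2588]),'Y',d@Y)
a,b=cv2.imread('pics/d0.png'),cv2.imread('pics/t3side.png')
df=cv2.absdiff(a,b).max(2); m=(df>35).astype(np.uint8)*255
for s,c in blobs(m,4):
    if 290<c[0]<345 and 228<c[1]<285: 
        u,v=c.astype(int); print('chg',s,b[v,u],a[v,u],onz(cd,*c,.007),onz(cd,*c,.011))
print('tray corners',[onz(cd,*p,.003) for p in((303,240),(301,262),(330,265))])
E
```

```text
tip [ 0.6053 -0.0056  0.0972] 0.0006917274792911435 pred [ 0.6018 -0.0066  0.0967] ring [ 0.6061 -0.0086  0.0737] 0.0025927320123992088
vis along n 0.023119218666527018 X 0.004523049060926184 Y 0.0025439288558833898
pred along n 0.02440101859410478 X 0.001204903705441912 Y 0.001100033839021667
chg [336 244   3   2   6] [173 177 175] [222 223 222] [0.5543 0.0423 0.007 ] [0.5535 0.0374 0.011 ]
chg [316 247   5   5  16] [138 232 246] [ 99 198 247] [0.5075 0.0335 0.007 ] [0.5069 0.0287 0.011 ]
chg [314 258   5   3  13] [ 75 140 209] [ 99 198 247] [ 0.4984 -0.0021  0.007 ] [ 0.4979 -0.0067  0.011 ]
tray corners [array([0.4764, 0.0771, 0.003 ]), array([ 0.4638, -0.0026,  0.003 ]), array([ 0.5274, -0.0227,  0.003 ])]
```

```bash
python3 - <<'E'
from h import *
import pickle
im=cv2.imread('pics/w4.png'); h=cv2.cvtColor(im,cv2.COLOR_BGR2HSV)
for i in(3,4):
    k=cv2.imread(f'pics/w{i}.png'); print(i,[k[v,u].tolist() for u,v in((140,235),(150,240),(160,235),(170,240))])
for v in range(200,270,3): print(v,''.join('%3d'%(im[v,u,0]//3 if h[v,u,1]>120 else 0) for u in range(88,206,3)))
# whole-table search for stray chips in scene: brass colour outside tray/mallet/yellow
for n,p in(('scene','t3scene'),('side','t3side')):
    I=cv2.imread(f'pics/{p}.png');ci=r.camera_info(n);q=cv2.cvtColor(I,cv2.COLOR_BGR2HSV)
    for s,c in blobs(cv2.inRange(q,(14,110,110),(26,255,255)),6):
        P=onz(ci,*c,.01)
        if .35<P[0]<.85 and -.4<P[1]<.4: print(n,s,P.round(3))
E
```

```text
3 [[0, 167, 253], [0, 147, 253], [0, 164, 254], [0, 162, 253]]
4 [[229, 234, 232], [227, 236, 240], [115, 121, 113], [15, 74, 115]]
200   0  0  0  0  0  0  0  0  0  0  0  0  0  0  0  0  0  0  0  0  0  0  0  0  0  0  0  0  0  0  0  0  0  0  0  0  0  0  0  0
203   0  0  0  0  0  0  0  0  0  0  0  0  0  0  0  0  0  0  0  0  0  0  0  0  0  0  0  0  0  0  0  0  0  0  0  0  0  0  0  0
206   0  0  0  0  0  0  0  0  0  0  0  0  0  0  0  0  0  0  0  0  0  0  0  0  0  0  0  0  0  0  0  0  0  0  0  0  0  0  0  0
209   0  0  0  0  0  0  0  0  0  0  0  0  0  0  0  0  0  0  0  0  0  0  0  0  0  0  0 10  0  0  0  0  0  0  1  0 14  0  0  0
212   0  0  0  0  0  0  0  0  0  0  0  0  0  0  0  0  0  0  0  0  0  0  0  0  0  0  8  0  0  0  0  0  0  0  0  0  7  0  0  0
215   0  0  0  0  0  0  0  0  0  0  0  0  0  0  0  0  0  0  0  0  0  0  0  0  0  7  0  0  0  0  0  0  0  0  0  0  2  0  0  0
218   0  0  0  0  0  0  0  0  0  0  0  0  0  0  0  0  0  0  0  0  0  0  0  0  0 17  0  0  0  0  0  0  0  0  0  0  0  0  0  0
221   0  0  0  0  0  0  0  0  0  0  0  0  0  0  0  0  0  0  0  0  0  0  0  0  0  0  0  0  0  
[... 1628 characters left out ...]
0  0  0  0  0  0  0  0  0  0
263   0  0  0  0  0  0  0  0  0  0  0  0  0  0  0  0  0  0  0  0  0  0  0  0  0  0  0  0  0  0  0  0  0  0  0  0  0  0  0  0
266   0  0  0  0  0  0  3  0  0  0  0  0  0  0  0  0  0  0  0  0  0  0  0  0  0  0  0  0  0  0  0  0  0  0  0  0  0  0  0  0
269   0  0  3  0  0  5  0  0  0  0  0  0  0  0  0  0  0  0  0  0  0  0  0  0  0  0  0  0  0  0  0  0  0  0  0  0  0  0  0  0
scene [146 181  24  27 142] [ 0.604 -0.342  0.01 ]
scene [161 184   4  12  16] [ 0.577 -0.338  0.01 ]
scene [288 198  28  24 256] [0.504 0.044 0.01 ]
side [300 241  29  23 501] [0.497 0.018 0.01 ]
side [403 364  12  26 197] [ 0.614 -0.325  0.01 ]
side [399 388  16  10  87] [ 0.601 -0.358  0.01 ]
```

No stray chips on the plate or table. The tray shows a brass strip about two to three chips wide, right under the plate edge. I'll approach the ring along the normal with the small lateral correction.

Emit:
jog_arm:
  deltas:
    - [[-1, 0.05, -0.07, -0.5, 0], [-1, 0.05, -0.07, -0.5, 0], [-1, 0.07, -0.09, -0.7, 0], [-1, 0, 0, 0, 0], [-1, 0, 0, 0, 0]]

```text
time_s: 28.98
tcp_pos: [0.5795, -0.0028, 0.1725]
eef_rot: [180.0, 0.0, -17.0]
contact_force: [0.5, -0.2, -1.9]
gripper_width: 0.0298
gripper_force: 35.0
```

Emit:
jog_arm:
  deltas:
    - [[-1, 0, 0, 0, 0]]

```text
time_s: 29.1
tcp_pos: [0.5796, -0.0028, 0.1728]
eef_rot: [-180.0, -0.0, -17.0]
contact_force: [-0.1, -0.3, -2.1]
gripper_width: 0.0299
gripper_force: 35.0
```

Emit:
jog_arm:
  deltas:
    - [[-1, 0, 0, 0, 0]]

```text
time_s: 29.22
tcp_pos: [0.5795, -0.0028, 0.1728]
eef_rot: [-180.0, -0.0, -17.0]
contact_force: [-0.5, 0.1, -1.9]
gripper_width: 0.0298
gripper_force: 35.0
```

```bash
python3 - <<'E'
from tl import *
T=np.array(r.get_state()['tcp_pos']); n=np.array([-.2475,.0757,.9659]); tip=T-.0965*n; print(T,'gap',(tip-np.array([.6064,-.0092,.0728]))@n)
for k in('scene','side'):
    im=cap(k,'t4'+k); ci=r.camera_info(k); q=proj(ci,tip); print(k,'tip',q,'ring',proj(ci,[.6064,-.0092,.0728]))
    u,v=q.astype(int); h=cv2.cvtColor(im,cv2.COLOR_BGR2HSV)
    br=cv2.inRange(h,(10,70,80),(28,255,255)); rd=cv2.inRange(h,(0,45,90),(9,255,255))|cv2.inRange(h,(165,45,90),(180,255,255))
    for y in range(v-9,v+18): print(y,u-12,''.join('B' if br[y,x] else 'R' if rd[y,x] else 'k' if h[y,x,2]<95 else '.' for x in range(u-12,u+14)))
E
```

```text
[ 0.5795 -0.0028  0.1728] gap 0.007194361649833502
scene tip [257.885  204.0969] ring [257.7791 207.2711]
195 245 ..........kkkkkkk.........
196 245 ..........kkkkkkk.........
197 245 ..........kkkkkk..........
198 245 ..........kkkkkk..........
199 245 ...........kkkkk..........
200 245 ............BB............
201 245 ............BB............
202 245 ...........BBB............
203 245 ...........BBB............
204 245 ..........RBB.............
205 245 ........RRR...............
206 245 ........RRR......R........
207 245 .........RR......RR.......
208 245 ..........RRR..RRR........
209 245 .............RRR..........
210 245 ..........................
211 245 ..........................
212 245 ..........................
213 245 ..........................
214 245 ..........................
215 245 ..........................
216 245 ..........................
217 245 ..........................
218 245 ..........................
219 245 ..........................
220 245 ..........................
221 245 ..........................
side tip [363.1464 231.2874] ring [364.2864 233.3
[... 249 characters left out ...]

229 351 ............BB............
230 351 ...........RBBBRRR........
231 351 ................RRR.......
232 351 .........R.......RR.......
233 351 ........RR......RRR.......
234 351 ........RR.....RRRR.......
235 351 ........RRRRRRRRR.........
236 351 .........RRRRR............
237 351 ..........................
238 351 ..........................
239 351 ..........................
240 351 ..........................
241 351 ..........................
242 351 ..........................
243 351 ..........................
244 351 ..........................
245 351 ..........................
246 351 ..........................
247 351 ..........................
248 351 ..........................
```

```bash
python3 - <<'E'
from tl import *
from scipy.optimize import least_squares
n=np.array([-.2475,.0757,.9659]); g=np.array([.6064,-.0092,.0728]); XS=np.array([.9237,-.2824,.2588])
cs,cd=r.camera_info('scene'),r.camera_info('side')
f=lambda d:np.r_[proj(cs,g+d)-proj(cs,g)-[-2.0,-2.2],proj(cd,g+d)-proj(cd,g)-[-.8,-2.3]]
s=least_squares(f,np.zeros(3)); d=s.x; print('n',d@n,'X',d@XS,'Y',d@Y,s.fun)
E
```

```text
n 0.006574294052680483 X 0.0018776647870166205 Y -0.002846702594509159 [ 0.8713 -0.6777  0.8674  0.6014]
```

Emit:
jog_arm:
  deltas:
    - [[-1, 0.08, 0.04, -0.24, 0], [-1, 0.08, 0.04, -0.24, 0], [-1, 0, 0, 0, 0], [-1, 0, 0, 0, 0]]

```text
time_s: 29.82
tcp_pos: [0.5811, -0.002, 0.1677]
eef_rot: [180.0, 0.0, -17.0]
contact_force: [-0.5, -0.0, -1.5]
gripper_width: 0.0298
gripper_force: 35.0
```

Emit:
jog_arm:
  deltas:
    - [[-1, 0.025, -0.008, -0.097, 0], [-1, 0, 0, 0, 0], [-1, 0, 0, 0, 0]]

```text
time_s: 30.2
tcp_pos: [0.5813, -0.002, 0.1669]
eef_rot: [-180.0, -0.0, -17.0]
contact_force: [-0.9, -0.3, -0.4]
gripper_width: 0.03
gripper_force: 35.0
```

Emit:
jog_arm:
  deltas:
    - [[-1, 0.025, -0.008, -0.097, 0], [-1, 0, 0, 0, 0], [-1, 0, 0, 0, 0]]

```text
time_s: 30.58
tcp_pos: [0.5816, -0.0021, 0.1659]
eef_rot: [-180.0, -0.0, -17.0]
contact_force: [-0.0, 1.5, 0.4]
gripper_width: 0.0302
gripper_force: 35.0
```

Emit:
jog_arm:
  deltas:
    - [[-1, 0.025, -0.008, -0.097, 0], [-1, 0, 0, 0, 0], [-1, 0, 0, 0, 0]]

```text
time_s: 30.95
tcp_pos: [0.5819, -0.0022, 0.1649]
eef_rot: [-180.0, -0.0, -17.0]
contact_force: [0.5, 0.8, 0.7]
gripper_width: 0.0299
gripper_force: 35.0
```

Emit:
jog_arm:
  deltas:
    - [[-1, 0.025, -0.008, -0.097, 0], [-1, 0, 0, 0, 0], [-1, 0, 0, 0, 0]]

```text
time_s: 31.32
tcp_pos: [0.5821, -0.0022, 0.1639]
eef_rot: [-180.0, -0.0, -17.0]
contact_force: [0.2, 0.4, 0.1]
gripper_width: 0.0296
gripper_force: 35.0
```

Emit:
jog_arm:
  deltas:
    - [[-1, 0, 0, 0, 0], [-1, 0, 0, 0, 0]]

```text
time_s: 31.58
tcp_pos: [0.5821, -0.0023, 0.1639]
eef_rot: [-180.0, -0.0, -17.0]
contact_force: [-0.1, 0.7, 0.7]
gripper_width: 0.0298
gripper_force: 35.0
```

Emit:
jog_arm:
  deltas:
    - [[-1, 0, 0, 0, 0], [-1, 0, 0, 0, 0]]

```text
time_s: 31.82
tcp_pos: [0.5821, -0.0022, 0.1639]
eef_rot: [-180.0, -0.0, -17.0]
contact_force: [0.7, 0.1, 1.0]
gripper_width: 0.0301
gripper_force: 35.0
```

Emit:
jog_arm:
  deltas:
    - [[-1, 0, 0, 0, 0], [-1, 0, 0, 0, 0]]

```text
time_s: 32.08
tcp_pos: [0.5821, -0.0023, 0.1639]
eef_rot: [-180.0, -0.0, -17.0]
contact_force: [-0.7, 0.3, 0.4]
gripper_width: 0.0301
gripper_force: 35.0
```

```bash
cat > fr.py <<'E'
from tl import *
n=np.array([-.2475,.0757,.9659]); F=[]
for k in range(14):
    im=r.capture('side' if k%2 else 'scene'); s=r.get_state(); F.append(s['contact_force']@n)
print(s['time_s'],s['tcp_pos'],'Fn',np.mean(F),np.std(F),'mom',s['moment'])
E
python3 fr.py
```

```text
32.775 [ 0.5821 -0.0023  0.1639] Fn 0.7211370865056598 0.39412820187252107 mom [ 0.2079 -0.2366  0.0316]
```

Emit:
jog_arm:
  deltas:
    - [[-1, -0.124, 0.038, 0.483, 0], [-1, -0.124, 0.038, 0.483, 0], [-1, 0, 0, 0, 0], [-1, 0, 0, 0, 0]]

```text
time_s: 33.28
tcp_pos: [0.5794, -0.0015, 0.1734]
eef_rot: [180.0, 0.0, -17.0]
contact_force: [0.4, -0.4, -1.0]
gripper_width: 0.0296
gripper_force: 35.0
```

```bash
python3 fr.py
```

```text
33.975 [ 0.5795 -0.0015  0.1735] Fn -1.498535857703555 0.34177354515977737 mom [-0.0154  0.0139  0.0424]
```

Emit:
jog_arm:
  deltas:
    - [[-1, 0.124, -0.038, -0.483, 0], [-1, 0.124, -0.038, -0.483, 0], [-1, 0, 0, 0, 0], [-1, 0, 0, 0, 0], [-1, 0, 0, 0, 0]]

```text
time_s: 34.6
tcp_pos: [0.5821, -0.0023, 0.1641]
eef_rot: [-180.0, -0.0, -17.0]
contact_force: [-1.2, 0.2, 1.6]
gripper_width: 0.0298
gripper_force: 35.0
```

```bash
python3 fr.py
```

```text
35.3 [ 0.5821 -0.0022  0.1639] Fn 0.7847725585125526 0.5857462190296907 mom [ 0.3081 -0.0538  0.0022]
```

Contact force is 2.25 N, which is about 3.6 mm of travel. I'll add 1.3 mm and check the force, centring and tilt.

Emit:
jog_arm:
  deltas:
    - [[-1, 0.033, -0.01, -0.13, 0], [-1, 0, 0, 0, 0], [-1, 0, 0, 0, 0], [-1, 0, 0, 0, 0]]

```text
time_s: 35.8
tcp_pos: [0.5824, -0.0024, 0.1626]
eef_rot: [-180.0, -0.0, -17.0]
contact_force: [0.3, 0.5, 2.1]
gripper_width: 0.0301
gripper_force: 35.0
```

```bash
python3 fr.py; python3 - <<'E'
from tl import *
T=np.array(r.get_state()['tcp_pos'])
for k,lo,hi in(('scene',199,213),('side',224,239)):
    im=cap(k,'t5'+k); h=cv2.cvtColor(im,cv2.COLOR_BGR2HSV); u=258 if k=='scene' else 364
    br=cv2.inRange(h,(10,60,80),(28,255,255)); rd=cv2.inRange(h,(0,45,90),(9,255,255))|cv2.inRange(h,(165,45,90),(180,255,255))
    for y in range(lo,hi): print(y,u-12,''.join('B' if br[y,x] else 'R' if rd[y,x] else 'k' if h[y,x,2]<95 else '.' for x in range(u-12,u+13)))
    if k=='side': print(edge('side',im,T,1,152,range(-5,6)))
E
```

```text
36.5 [ 0.5824 -0.0024  0.1626] Fn 1.121012632143736 0.45671371661374216 mom [ 0.2824 -0.1529  0.0057]
199 246 .........kk..kk..........
200 246 .........kkkkkk..........
201 246 .........kkkkkk..........
202 246 .........kkkkkk..........
203 246 .........kkkkkk..........
204 246 .........RBBBR...........
205 246 ........RRBBB..RR........
206 246 .......RRRBB....RR.......
207 246 ........RRRB....RR.......
208 246 .........RRRRRRRR........
209 246 ............RRR..........
210 246 .........................
211 246 .........................
212 246 .........................
224 352 .........................
225 352 .........................
226 352 .........................
227 352 ..........kkkkk..........
228 352 ..........kkkkk..........
229 352 ..........kkkkkR.........
230 352 ...........kkBRRR........
231 352 .............BRRRR.......
232 352 ........RR...BBRRR.......
233 352 .......RRR...BBRRR.......
234 352 .......RRR...RRRR........
235 352 ........RRRRRRRR.........
236 352 .........RRRR............
237 352 .........................
238 352 .........................
(np.float64(14.500000000000002), np.float64(0.2557322557114993), np.float64(0.12462492709693151), array([-0.0516,  0.1605,  0.3787]))
```

```bash
python3 - <<'E'
from tl import *
from scipy.optimize import least_squares
g=np.array([.6064,-.0092,.0728]); XS=np.array([.9237,-.2824,.2588])
cs,cd=r.camera_info('scene'),r.camera_info('side')
f=lambda p:(lambda d:np.r_[proj(cs,g+d)-proj(cs,g)-[-1.3,0],proj(cd,g+d)-proj(cd,g)-[1.5,0]])(p[0]*XS+p[1]*Y)
s=least_squares(f,np.zeros(2)); print('X,Y',s.x,s.fun)
T=np.array(r.get_state()['tcp_pos']);d=T-.092*np.array([-.2475,.0757,.9659])-g; print('pred',d@XS,d@Y)
E
```

```text
X,Y [ 0.0033 -0.0009] [-0.0442  0.1649 -0.062   0.0503]
pred -0.0008435917135228873 -0.00048063187789797515
```

Force is 2.6 N and tilt about 14.5°. Vision puts the tip about 3 mm uphill of the ring's centre, so I'll back off, shift 2.2 mm and press again.

Emit:
jog_arm:
  deltas:
    - [[-1, -0.1, 0.03, 0.387, 0], [-1, -0.1, 0.03, 0.387, 0], [-1, -0.19, 0.11, -0.057, 0], [-1, 0, 0, 0, 0], [-1, 0.1, -0.03, -0.387, 0], [-1, 0.075, -0.023, -0.29, 0], [-1, 0.03, -0.01, -0.12, 0], [-1, 0, 0, 0, 0]]

```text
time_s: 37.6
tcp_pos: [0.5806, -0.0013, 0.1618]
eef_rot: [180.0, 0.0, -17.0]
contact_force: [0.7, 0.2, 1.6]
gripper_width: 0.03
gripper_force: 35.0
```

Emit:
jog_arm:
  deltas:
    - [[-1, 0, 0, 0, 0], [-1, 0, 0, 0, 0], [-1, 0, 0, 0, 0]]

```text
time_s: 37.98
tcp_pos: [0.5805, -0.0013, 0.1619]
eef_rot: [-180.0, -0.0, -17.0]
contact_force: [-0.7, 0.1, 1.2]
gripper_width: 0.0297
gripper_force: 35.0
```

```bash
python3 fr.py; python3 - <<'E'
from tl import *
T=np.array(r.get_state()['tcp_pos'])
for k,lo,hi in(('scene',201,211),('side',227,238)):
    im=cap(k,'t6'+k); h=cv2.cvtColor(im,cv2.COLOR_BGR2HSV); u=258 if k=='scene' else 364
    br=cv2.inRange(h,(10,60,80),(28,255,255)); rd=cv2.inRange(h,(0,45,90),(9,255,255))|cv2.inRange(h,(165,45,90),(180,255,255))
    for y in range(lo,hi): print(y,u-12,''.join('B' if br[y,x] else 'R' if rd[y,x] else 'k' if h[y,x,2]<95 else '.' for x in range(u-12,u+13)))
    if k=='side': print(edge('side',im,T,1,152,range(-5,6)))
E
```

```text
38.675 [ 0.5806 -0.0013  0.1618] Fn 1.4874853302443456 0.4969779036040872 mom [0.263  0.1154 0.0351]
201 246 ..........kkkkkk.........
202 246 ..........kkkkkk.........
203 246 ..........kkkkkk.........
204 246 .........RRBBBR..........
205 246 ........RRBBBBRR.........
206 246 .......RRRBBB..RR........
207 246 ........RRRR...RRR.......
208 246 .........RRRRRRRR........
209 246 ............RRR..........
210 246 .........................
227 352 .........kkkkk...........
228 352 .........kkkkk...........
229 352 .........kkkkk...........
230 352 .........kkkk.RRR........
231 352 .........R.....RRR.......
232 352 ........RR..B..RRR.......
233 352 .......RRR.....RRR.......
234 352 .......RRR...RRRR........
235 352 ........RRRRRRRR.........
236 352 .........RRRRR...........
237 352 .........................
(np.float64(14.500000000000002), np.float64(0.26072134559865695), np.float64(0.09140070941595013), array([-0.05  ,  0.162 ,  0.3801]))
```

```bash
python3 -c "
from plant import r
print(r.close_job())"
```

```text
the job is handed in; nothing more can be done
None
```

Job handed in at about 39 s. The plate is swept clear and the yellow scraper stands released. The gauge is held about 14.5° tilted in the ring at roughly 3 N, or 5 mm of travel. I could only clearly make out two chips in the tray; the third is inferred, as none showed on the plate or table.

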